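# Push resin specimen blocks out of their mould sleeves and box them

### The job

Pick up the wooden push rod and use it to push every resin block that is stuck in the mould rack right out of the far end of its sleeve onto the landing deck. When all the blocks are out, put them in the grey storage box and press its lid down until it is fully home. Leave the push rod lying lengthwise on its rubber mat, and do not disturb the other things on the bench.

Things in the scene. Friction and masses are not known exactly. Their poses are not given: they have to be found in the camera images.
- rack: Fixed aluminium rack: plate 150 (x) by 120 (y, -30 to +90) by 16 mm high, origin on its underside. Three square steel sleeves along y, open both ends, at x = -50, 0, +50; y = -30 (entry) to +30 (exit); bore 22 x 22 mm on the plate top, walls 4 mm, top 42 mm up with a 14 mm slot. Beyond the exit the plate is a bare landing deck, level with the bore, end lip 6 mm. Spring leaves grip the blocks: 6 to 9 N moves one.
- sleeve0_in (a point): centre of the entry mouth of the sleeve at rack x = -50 mm (26 mm above the bench), bore centre line
- sleeve1_in (a point): the same for the middle sleeve
- sleeve2_in (a point): the same for the sleeve at rack x = +50 mm
- sleeve0_out (a point): centre of the exit mouth of the first sleeve; sleeve direction runs from its _in to its _out point
- sleeve1_out (a point): the same for the middle sleeve
- sleeve2_out (a point): the same for the sleeve at rack x = +50 mm
- block0: Amber resin block with a dark metal specimen in it, 20 x 28 x 20 mm (x, y, z), 30 g, origin at its centre; starts stuck in sleeve 0, its y along the sleeve, its centre 19 to 29 mm in from the entry. None if absent
- block1: Amber resin block with a dark metal specimen in it, 20 x 28 x 20 mm (x, y, z), 30 g, origin at its centre; starts stuck in sleeve 1, its y along the sleeve, its centre 19 to 29 mm in from the entry. None if absent
- block2: Amber resin block with a dark metal specimen in it, 20 x 28 x 20 mm (x, y, z), 30 g, origin at its centre; starts stuck in sleeve 2, its y along the sleeve, its centre 19 to 29 mm in from the entry. None if absent
- rod: Wooden push rod, about 70 g, lying on the mat: a square handle block 60 mm long (x), 36 x 36 mm across, from whose front end a round dowel 12 mm thick sticks out 100 mm along rod +x on the handle's axis. Origin: centre of the handle block. Any of the four long faces of the handle may be down.
- rod_tip (a point): end of the dowel, on its axis, 130 mm ahead of the handle's centre
- rod_mid (a point): point on the dowel's axis 50 mm ahead of the rod's origin: midway along the whole rod
- mat: Fixed thin rubber mat 210 x 90 x 3 mm, x along its length; origin at the centre of its underside
- box: Fixed grey open storage box, 112 mm (x) by 88 mm (y) outside, 104 x 80 mm inside, 46 mm high, floor 4 mm thick; origin at the centre of its underside. Two spring snap balls in the middle of the long walls, 42 mm up, poke 3 mm inwards and hold the lid proud until it is pressed.
- lid: Loose grey lid, about 120 g, lying right side up. Plate 116 (x) by 92 (y) by 6 mm; under it a plug 101 x 77, 10 mm deep, its lowest 4 mm narrowed to 93 x 69; on top a bar handle 50 (x) by 14 by 22 mm high, top 38 mm above the origin. Origin: centre of plug underside. Its x goes along the box's x, either way. On the box it sits 5 mm proud; 10 to 20 N at the middle snaps it home, origin 36 mm above the box's.
- slide_box: bystander: brown wooden box 85 x 50 x 30 mm
- dish: bystander: flat glass dish, 64 mm wide, 17 mm high
- jar: bystander: small amber jar, 44 mm wide, 55 mm high
- brush: bystander: small brush lying on the bench
- cup: bystander: white cup 60 mm wide, 50 mm high
- clamp_block: bystander: aluminium block 50 x 35 x 25 mm
Mind the look-alikes: they are no part of the job. Of the things like the mat, leave any that is turquoise; of the rest the smaller one is meant.

How it is judged:
By the outcome, as a careful person would: the job done as asked, in the order asked, and still so for the second after the job is handed in, with the robot touching nothing.
Of block0, block1, block2 only 2 to 3 are there at a start; the rules pass over those that are not, and their reading is None.
At some moment in a run one of rod, lid may be knocked a few centimetres aside while the robot is not near it.
Once in a run the grip may slacken for a moment while it holds something.
It also fails if it takes over 210 s, if anything falls off the work surface, if the arm or the gripper's body presses on something with over 40 N, if the wrist force passes 120 N, or if a joint passes its speed limit or range.

### The arm

A 6-joint arm with a two-finger parallel gripper is mounted at the origin on the work surface. World frame = base frame: x ahead of the robot, y to its left, z up, the work surface at z = 0. Lengths are in m, angles in rad, forces in N, time in s.
With the tool pointing down it reaches from about 0.3 to 0.875 m from the base axis. Payload 6.4 kg.
Tool frame: the origin (TCP) lies at the centre of the arm's flange, where the gripper is bolted on; the fingertips stand 173 mm ahead of it and the grasp point (between the pads) lies 155 mm ahead of it (ctrl.pinch_z is the distance from the TCP to the grasp point, in m); z points along the fingers, y is the direction in which the jaws open and shut (so a half turn about z gives the same grasp; the last joint's range is limited). The gripper opens to 85 mm and grips with 20 to 120 N. Pads are 22 mm wide; open, the fingers measure 114 mm over their backs; the gripper's body (76 mm by 85 mm) begins 54 mm behind the grasp point. The pads swing forward as they close: fully open they stand 13 mm farther back than shut.
Start: joints at [-1.33, 0.181, 1.607, -0, 1.354, -0.206], TCP at [0.248, -0.519, 0.405] pointing down, gripper open.
Joint ranges: [-2.99, 2.99], [-0.89, 2.07], [0.3, 2.58], [-1.14, 4.28], [0, 2.63], [-3.12, 3.12]. Speed limits (rad/s): [2.57, 2.57, 3.01, 3.14, 3.14, 3.14].

### API

Orientations are given as a unit quaternion [w, x, y, z].
In Python, from bench import ctrl gives the robot as it stands.
- The arm moves only by the tool drive_tool, never from a script. Its argument "commands" is a list that holds one entry, the list of rows, each a list of 7 numbers: the shift along the tool's x, y, z in units of 50 mm (1.0 is 50 mm), then the turn, a rotation vector about the tool's x, y, z in units of 8 degrees (1.0 is 8 degrees), then the closure in counts, from 0 (fully open) to 255 (shut). A call has 1 to 10 rows; each row shifts and turns the commanded pose from where the row before left it, along the tool's axes as they then stand; what a row does not reach is not made up. A row lasts 1/10 s, in which the tool goes at most 50 mm and 8.59 degrees, less where a joint would pass 70% of its speed; a pose out of reach is approached as far as the arm can. A call is refused whole if a number of a shift passes 1 or a number of a turn 1, either way. A call with a gripper value outside its range is refused whole. The fingers move at their own pace and stop on an object; the grip force is fixed at half the most. Time passes only in rows, so rows that do not move let the fingers close. It gives the time, the measured TCP pose, the force and the opening at its end, in the units of the state.
- ctrl.get_obs(): the state, without advancing time (a new reading comes with each control period).
- ctrl.camera(name): name is "scene" or "top" or "wrist"; returns a dict with "pixels" (420x560x3 uint8, red, green, blue), "depth" (420x560 float32, m along the optical axis (not along the pixel's ray), 0 where there is no reading), "intrinsics" (3x3 intrinsics, pixels), "R" (3x3) and "t" (3): a world point X has camera coordinates R X + t; the wrist camera has in their place "tool_from_camera" (4x4, takes a point from camera to tool coordinates, whose origin is the TCP and whose axes are the flange's). Camera axes: x right, y down, z forward; pixel columns grow to the right and rows downward; lengths in m; the calibration is good to about 2 mm. A picture is of the moment at which its call begins: read the wrist's pose just before it.
- ctrl.hand_in(): hands the job in, once; it reports no verdict.
The state is a dict: "time_s": time; "q": joint angles; "dq": joint speeds; "joint_efforts": joint torques, N m; "eef_pos": TCP position; "eef_rot": TCP orientation; "wrist_force": force on the tool from outside, world axes, zero at the start; "torque": the same for the moment, N m; "opening": opening from 0.0 (shut) to 1.0 (fully open).
Only numpy, scipy, OpenCV 4.12 (cv2) and the standard library are available. Lean on these libraries where they do the work, as an engineer would, in place of code of your own. Each camera call takes 0.05 s, during which the arm holds its last target. There are 200 camera calls.

## Working session

There is one attempt and no reset: what is moved stays moved. The work goes in short steps, Python scripts to look and compute and a tool call to move; the robot and the scene stay as the last step left them, time stands still between calls to the robot, and variables do not carry over. Pictures are saved under pics/ and viewed, about 12 in all and at most 16, crops included, and the job is handed in when it is done.

Besides the shell and the picture viewer there is one more tool, called after "Emit:" as name([rows], argument=value, ...), one row to a line, values as JSON. drive_tool: Moves the arm, as the interface text tells. Its arguments: {"type":"object","properties":{"commands":{"type":"array","items":{"type":"array","items":{"type":"array","items":{"type":"number"}}}}},"required":["commands"]}

```bash
ls; mkdir -p pics
cat > h.py <<'E'
import numpy as np, cv2
from bench import ctrl
from scipy.spatial.transform import Rotation as Ro
def cam(n,save=None):
    o=ctrl.get_obs(); c=ctrl.camera(n)
    if n=='wrist':
        q=o['eef_rot']; T=np.eye(4); T[:3,:3]=Ro.from_quat([q[1],q[2],q[3],q[0]]).as_matrix(); T[:3,3]=o['eef_pos']
        W=np.linalg.inv(T@c['tool_from_camera']); c['R']=W[:3,:3]; c['t']=W[:3,3]
    if save: cv2.imwrite('pics/'+save,c['pixels'][:,:,::-1])
    return c
def pts(c):
    "world xyz per pixel (h,w,3)"
    d=c['depth']; K=c['intrinsics']; v,u=np.indices(d.shape)
    X=np.stack([(u-K[0,2])/K[0,0]*d,(v-K[1,2])/K[1,1]*d,d],-1)
    return (X-c['t'])@c['R']
def ray(c,u,v,z):
    K=c['intrinsics']; d=np.array([(u-K[0,2])/K[0,0],(v-K[1,2])/K[1,1],1])@c['R']; o=-c['R'].T@c['t']
    return o+d*(z-o[2])/d[2]
def proj(c,X):
    x=c['intrinsics']@(c['R']@np.asarray(X)+c['t']); return x[:2]/x[2]
def st():
    o=ctrl.get_obs(); q=o['eef_rot']; R=Ro.from_quat([q[1],q[2],q[3],q[0]]).as_matrix()
    return o,R
def rel(p,yaw=None):
    "print shift units in tool axes to bring PINCH to world p, turn units so tool y axis is at yaw"
    o,R=st(); g=o['eef_pos']+R@[0,0,ctrl.pinch_z]
    s=R.T@(np.asarray(p)-g)/.05
    print('pinch',g.round(4),'tooly yaw',np.degrees(np.arctan2(R[1,1],R[0,1])).round(2),'tilt z',R[:,2].round(4),'shift units',s.round(3))
    return s
E
python3 - <<'E'
from h import *
o=ctrl.get_obs(); print(o, ctrl.pinch_z)
for n in ('scene','top'):
    c=cam(n,n+'0.png'); print(n,c['R'].round(3).tolist(),c['t'].round(3),c['intrinsics'][0,0])
    np.savez(n+'0.npz',**c)
E
```

```text
pics
{'time_s': 0.0, 'q': array([-1.33028909e+00,  1.81540690e-01,  1.60804110e+00, -1.36987844e-05,
        1.35380609e+00, -2.06288069e-01]), 'dq': array([ 0.00063135, -0.00059571, -0.00128484,  0.00070132,  0.00105086,
        0.00127978]), 'joint_efforts': array([ 3.31126948e-04, -4.44866216e+01, -3.51335013e+01, -3.16581563e-04,
        9.11179843e-03,  2.68685426e-05]), 'eef_pos': array([ 0.2483999 , -0.5182815 ,  0.40376809]), 'eef_rot': array([-8.97368706e-04,  9.75149628e-01,  2.21545475e-01, -2.20435309e-05]), 'wrist_force': array([-0.24254985, -0.7427573 , -0.29997544]), 'torque': array([0.02315386, 0.04622873, 0.01590341]), 'opening': 1.0004287150881679} 0.1547
scene [[0.458, 0.889, -0.007], [0.758, -0.394, -0.52], [-0.465, 0.233, -0.854]] [-0.15  -0.369  1.529] 463.15644461523186
top [[0.006, -1.0, 0.009], [-0.998, -0.006, -0.062], [0.062, -0.008, -0.998]] [-0.081  0.491  1.714] 532.8072599345002
```

View pics/scene0.png

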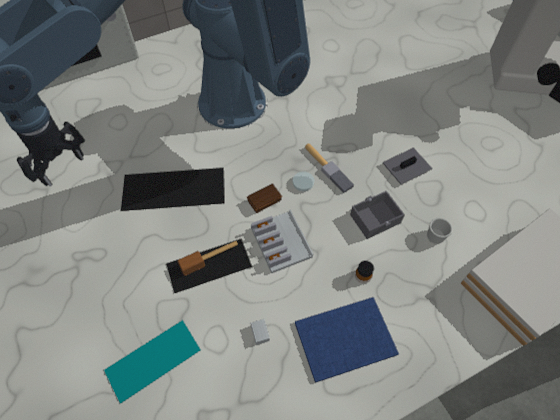

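View pics/top0.png

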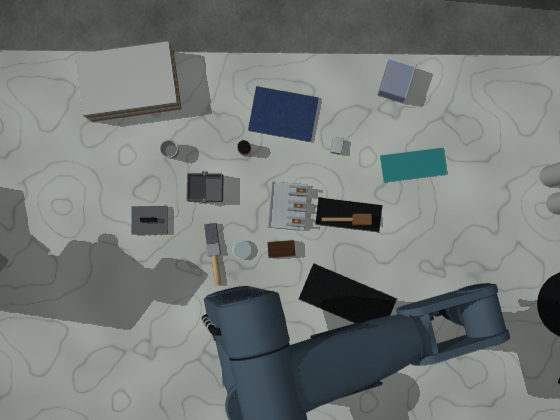

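The scene view shows the rod at (205,258) on the smaller black mat, and the rack at (282,243) with three amber blocks in it. The box is at (377,213) and the lid at (407,163). In the top view the rod is at (345,219), the rack at (292,205), the box at (206,188) and the lid at (150,220).

Candidates (top view):
- **Mat:** black (348,214), larger black (348,295), turquoise (414,165) and the blue folder (284,113). I take the smaller black one, with the rod on it.
- **Rod:** rod (345,219) or brush (215,255). I take the rod with the square handle.
- **Lid:** only (150,220). The pale boxes at (130,80) and (397,80) are not lids.

```bash
cat > m0.py <<'E'
from h import *
c=dict(np.load('top0.npz')); P=pts(c); im=c['pixels'].astype(int)
hsv=cv2.cvtColor(c['pixels'],cv2.COLOR_RGB2HSV)
def win(u0,u1,v0,v1):
    m=np.zeros(im.shape[:2],bool); m[v0:v1,u0:u1]=1; return m
def rect(name,m,z,k=1):
    m=cv2.morphologyEx(m.astype(np.uint8),cv2.MORPH_OPEN,np.ones((k,k)))
    cs=max(cv2.findContours(m,0,2)[0],key=cv2.contourArea)[:,0]
    w=np.array([ray(c,u,v,z)[:2] for u,v in cs]); r=cv2.minAreaRect((w*1000).astype(np.float32))
    zz=P[...,2][m>0]; print(name,'c',np.round(r[0],1),'size+px',np.round(r[1],1),'ang',round(r[2],2),'z pct',np.percentile(zz,[5,50,95]).round(3))
Z=P[...,2]; print('bench z',np.median(Z[150:160,50:100]), 'corner z')
rod=win(310,390,190,240)&(hsv[...,0]<20)&(hsv[...,1]>90)&(hsv[...,2]>40)
rect('handle',rod&win(352,375,205,232),.039,3); rect('rodall',rod,.025)
w=P[rod&win(320,350,205,232)]; print('dowel fit', w[:,:2].mean(0))
rect('mat',win(305,395,190,240)&(im.sum(2)<110)|rod,.003)
rect('bigmat',win(290,400,255,325)&(im.sum(2)<110),.003)
rect('box',win(180,230,165,208)&(Z>.03),.046)
rect('lid',win(125,175,195,245)&(Z>.012)&(Z<.03),.016)
rect('lidbar',win(125,175,195,245)&(Z>.028),.038)
rect('rack',win(265,315,170,240)&(Z>.008),.016)
rect('rack_hi',win(265,315,170,240)&(Z>.033),.042)
amb=win(265,315,170,240)&(hsv[...,0]<20)&(hsv[...,1]>90)
n,l,s,ce=cv2.connectedComponentsWithStats(amb.astype(np.uint8)); 
for i in range(1,n):
    if s[i,4]>5: print('amber',s[i],ray(c,*ce[i],.036).round(4))
E
python3 m0.py
python3 - <<'E'
import cv2;a=cv2.imread('pics/top0.png')
cv2.imwrite('pics/crop0.png',cv2.resize(a[165:245,120:400],None,fx=2.8,fy=2.8,interpolation=cv2.INTER_CUBIC))
E
```

```text
bench z 2.0817589816596836e-05 corner z
handle c [ 491.  -334.6] size+px [35.3 61.3] ang 0.36 z pct [0.003 0.038 0.046]
rodall c [ 491.6 -288.4] size+px [ 35.6 158.7] ang 0.36 z pct [0.003 0.035 0.046]
dowel fit [ 0.48975798 -0.250035  ]
mat c [ 507.  -297.5] size+px [207.7  86. ] ang 83.23 z pct [-0.003  0.005  0.041]
bigmat c [ 230.2 -292.1] size+px [291.8 130.4] ang 67.31 z pct [-0.002  0.005  0.012]
box c [588.3 169.9] size+px [ 96.4 114.7] ang 0.39 z pct [0.032 0.045 0.054]
lid c [483.6 349. ] size+px [ 91.5 113.2] ang 1.1 z pct [0.013 0.017 0.023]
lidbar c [483.4 350.1] size+px [ 9.6 48. ] ang 0.37 z pct [0.031 0.039 1.741]
rack c [533.5 -95.4] size+px [126.5 153.6] ang 84.29 z pct [0.01  0.019 0.045]
rack_hi c [ 481.5 -122.9] size+px [32.  60.8] ang 0.36 z pct [0.034 0.041 0.049]
amber [297 188   4   4  13] [ 0.583  -0.1312  0.036 ]
amber [303 189   3   3   7] [ 0.5824 -0.1491  0.036 ]
amber [294 204   3   3   9] [ 0.5333 -0.1213  0.036 ]
amber [299 204   4   4  12] [ 0.5318 -0.1398  0.036 ]
amber [292 219   9   4  24] [ 0.4822 -0.1235  0.036 ]
```

View pics/crop0.png

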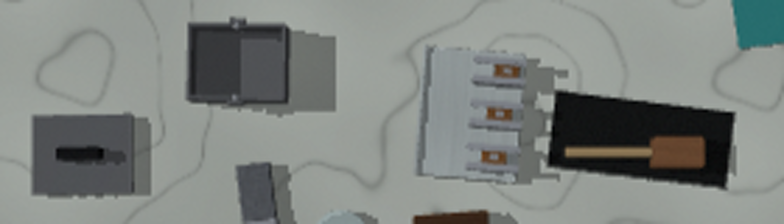

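The crop confirms the choice. The rod lies on the small black mat with its dowel towards the rack. All three sleeves hold blocks, the deck is on the left (+y) side, and the snap balls are at the middle of the box's long walls. Next I turn the tool and look closely from above.

Emit:
drive_tool([
  [[0, 0, 0, 0, 0, -1, 0], [0, 0, 0, 0, 0, -1, 0], [0, 0, 0, 0, 0, -1, 0], [0, 0, 0, 0, 0, -1, 0], [0, 0, 0, 0, 0, -1, 0], [0, 0, 0, 0, 0, -1, 0], [0, 0, 0, 0, 0, -1, 0], [0, 0, 0, 0, 0, -1, 0], [0.5, 0.6, 0, 0, 0, 0, 0], [0.5, 0.6, 0, 0, 0, 0, 0]],
])

```text
time_s: 1.1
eef_pos: [0.3087, -0.4688, 0.4041]
eef_rot: [-0.0, 0.71, 0.704, 0.0]
wrist_force: [0.9, 0.4, 0.3]
opening: 1.0
```

Emit:
drive_tool([
  [[0.7, 0.5, 0, 0, 0, 0, 0], [0.7, 0.5, 0, 0, 0, 0, 0], [0.7, 0.5, 0, 0, 0, 0, 0], [0.7, 0.5, 0, 0, 0, 0, 0], [0.7, 0.5, 0, 0, 0, 0, 0], [0.7, 0.5, 0, 0, 0, 0, 0], [0.7, 0.5, 0, 0, 0, 0, 0], [0, 0, 0, 0, 0, 0, 0], [0, 0, 0, 0, 0, 0, 0]],
])

```text
time_s: 2.0
eef_pos: [0.4858, -0.2243, 0.4043]
eef_rot: [-0.0, 0.709, 0.706, -0.0]
wrist_force: [-0.4, -0.3, 0.2]
opening: 0.997
```

Run:
```python
from h import *
rel([.491,-.3346,.2]); c=cam('wrist','w1.png'); np.savez('w1.npz',**c); print(c['tool_from_camera'].round(3), ctrl.get_obs()['q'].round(2))
```

```text
pinch [ 0.4857 -0.2243  0.2496] tooly yaw -0.25 tilt z [-9.e-04  2.e-04 -1.e+00] shift units [-2.207  0.117  0.991]
[[ 0.    -0.964 -0.266  0.067]
 [ 1.     0.    -0.    -0.001]
 [ 0.    -0.266  0.964  0.03 ]
 [ 0.     0.     0.     1.   ]] [-0.66  0.09  1.71 -0.    1.34 -0.65]
```

View pics/w1.png

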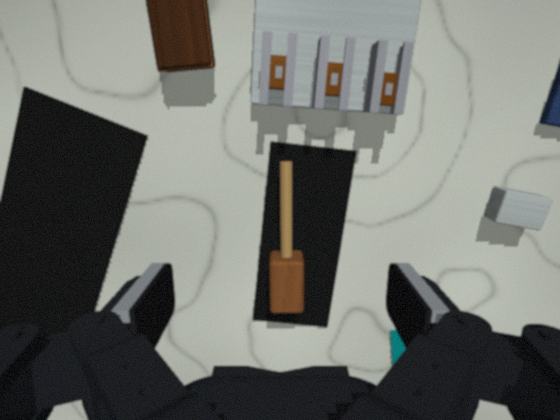

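The wrist view shows the rod handle at (287,282), the dowel tip at (286,162), the mat corners at (271,143), (355,150), (327,326) and (254,319), and blocks in the sleeves at (278,73), (335,79) and (390,90). I measure from this view.

```bash
cat > m1.py <<'E'
from h import *
c=dict(np.load('w1.npz')); P=pts(c); Z=P[...,2]; hsv=cv2.cvtColor(c['pixels'],cv2.COLOR_RGB2HSV)
v,u=np.indices(Z.shape)
def B(a,b,e,f): return (u>=a)&(u<b)&(v>=e)&(v<f)
def rect(name,m,z):
    m=m.astype(np.uint8); cs=max(cv2.findContours(m,0,2)[0],key=cv2.contourArea)[:,0]
    w=np.array([ray(c,a,b,z)[:2] for a,b in cs]); r=cv2.minAreaRect((w*1000).astype(np.float32))
    print(name,'c',np.round(r[0],1),'size',np.round(r[1],1),'ang',round(r[2],2),'z',np.median(Z[m>0]).round(4))
wood=(hsv[...,0]<25)&(hsv[...,1]>80)&(hsv[...,2]>50)
rect('handle',wood&B(262,312,245,320)&(Z>.033),.039)
d=wood&B(270,302,155,248)
rows=[(ray(c,u[k][d[k]].mean(),k,.024)[:2]) for k in range(165,245)]
rows=np.array(rows); s,i=np.polyfit(rows[:,1],rows[:,0],1); print('dowel dx/dy deg',np.degrees(np.arctan(s)).round(2),'x at y=-.335',(i+s*-.335).round(4)); print('tip',ray(c,286,v[d].min(),.021).round(4), v[d].min())
print('mat corners',[ray(c,*q,.003)[:2].round(4).tolist() for q in [(271,143),(355,150),(327,326),(254,319)]])
for n,z in (('rackplate',.016),):
    rect(n,B(230,440,0,115)&(Z>.008),z)
top=B(230,440,20,115)&(Z>.036)&(Z<.05)&~wood
n,l,st_,ce=cv2.connectedComponentsWithStats(top.astype(np.uint8))
for k in range(1,n):
    if st_[k,4]<100: continue
    r=np.array([ray(c,u[q][l[q]==k].mean(),q,.042)[:2] for q in range(st_[k,1]+2,st_[k,1]+st_[k,3]-2)])
    s,i=np.polyfit(r[:,1],r[:,0],1); ys=ray(c,ce[k][0],st_[k,1],.042)[1],ray(c,ce[k][0],st_[k,1]+st_[k,3],.042)[1]
    print('wall',st_[k],'ctr',ray(c,*ce[k],.042).round(4),'deg',np.degrees(np.arctan(s)).round(2),'yends',np.round(ys,4))
am=wood&B(230,440,20,115)
n,l,st_,ce=cv2.connectedComponentsWithStats(am.astype(np.uint8))
for k in range(1,n):
    if st_[k,4]>60: print('block',st_[k],ray(c,*ce[k],.036).round(4))
E
python3 m1.py
```

```text
handle c [ 490.7 -334.1] size [36.3 61.9] ang 0.8 z 0.0392
dowel dx/dy deg -0.42 x at y=-.335 0.4907
tip [ 0.4903 -0.2046  0.021 ] 160
mat corners [[0.4751, -0.1894], [0.562, -0.1969], [0.5395, -0.4049], [0.4527, -0.3952]]
rackplate c [ 533.8 -106.8] size [101.  149.3] ang 85.79 z 0.017
wall [259  31  14  74 685] ctr [ 0.4718 -0.1209  0.042 ] deg 4.12 yends [-0.0918 -0.1524]
wall [284  33  14  74 694] ctr [ 0.4936 -0.1226  0.042 ] deg 4.27 yends [-0.0935 -0.1542]
wall [314  36  17  73 719] ctr [ 0.5214 -0.1245  0.042 ] deg 4.2 yends [-0.0959 -0.156 ]
wall [339  38  18  73 736] ctr [ 0.5432 -0.1262  0.042 ] deg 4.28 yends [-0.0976 -0.1578]
wall [369  40  20  73 786] ctr [ 0.5709 -0.1282  0.042 ] deg 4.19 yends [-0.0993 -0.1597]
wall [393  42  21  73 773] ctr [ 0.5928 -0.13    0.042 ] deg 4.38 yends [-0.1009 -0.1615]
block [269  55  17  34 390] [ 0.4819 -0.1238  0.036 ]
block [325  63  18  33 375] [ 0.5324 -0.13    0.036 ]
block [381  73  17  33 356] [ 0.5829 -0.1384  0.036 ]
```

Emit:
drive_tool([
  [[-0.45, 0.02, 0.4, 0, 0, -0.08, 0], [-0.45, 0.02, 0.4, 0, 0, 0, 0], [-0.45, 0.02, 0.4, 0, 0, 0, 0], [-0.45, 0.02, 0.4, 0, 0, 0, 0], [-0.41, 0.02, 0.4, 0, 0, 0, 0], [0, 0, 0.5, 0, 0, 0, 0], [0, 0, 0.5, 0, 0, 0, 0], [0, 0, 0.3, 0, 0, 0, 0], [0, 0, 0, 0, 0, 0, 0], [0, 0, 0, 0, 0, 0, 0]],
])

```text
time_s: 3.05
eef_pos: [0.4905, -0.3364, 0.2401]
eef_rot: [0.0, 0.706, 0.708, -0.0]
wrist_force: [0.6, 0.0, 0.4]
opening: 1.001
```

Run:
```python
from h import *
rel([.4907,-.335,.024]); c=cam('wrist','w2.png')
```

```text
pinch [ 0.4905 -0.3364  0.0854] tooly yaw 0.19 tilt z [ 1.e-04 -2.e-04 -1.e+00] shift units [0.029 0.004 1.228]
```

View pics/w2.png

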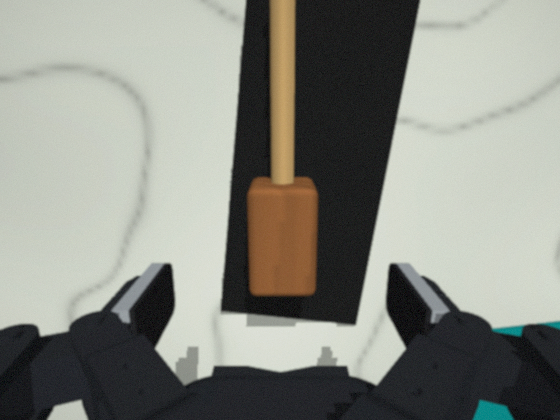

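The handle is centred between the jaws at (283,238), with nothing in the fingers' way. I go down and grip.

Emit:
drive_tool([
  [[0.01, 0, 0.4, 0, 0, 0, 0], [0.01, 0, 0.4, 0, 0, 0, 0], [0.01, 0, 0.42, 0, 0, 0, 0], [0, 0, 0, 0, 0, 0, 0], [0, 0, 0, 0, 0, 0, 255], [0, 0, 0, 0, 0, 0, 255], [0, 0, 0, 0, 0, 0, 255], [0, 0, 0, 0, 0, 0, 255], [0, 0, 0, 0, 0, 0, 255], [0, 0, 0, 0, 0, 0, 255]],
])

```text
time_s: 4.1
eef_pos: [0.4914, -0.3348, 0.1803]
eef_rot: [0.001, 0.706, 0.709, -0.0]
wrist_force: [0.5, 0.0, 7.1]
opening: 0.413
```

Emit:
drive_tool([
  [[0, 0, 0, 0, 0, 0, 255], [0, 0, 0, 0, 0, 0, 255], [0, 0, 0, 0, 0, 0, 255], [0, 0, -0.3, 0, 0, 0, 255], [0, 0, -0.3, 0, 0, 0, 255], [0, 0, -0.3, 0, 0, 0, 255], [0, 0, -0.3, 0, 0, 0, 255], [0, 0, 0, 0, 0, 0, 255], [0, 0, 0, 0, 0, 0, 255]],
])

```text
time_s: 5.0
eef_pos: [0.4908, -0.3343, 0.2394]
eef_rot: [0.001, 0.706, 0.709, -0.0]
wrist_force: [-0.8, 1.0, -1.0]
opening: 0.415
```

```bash
cat > rodpose.py <<'E'
from h import *
def rodpose(save=None):
    c=cam('wrist',save); P=pts(c); Z=P[...,2]; hsv=cv2.cvtColor(c['pixels'],cv2.COLOR_RGB2HSV)
    o,R=st(); g=o['eef_pos']+R@[0,0,ctrl.pinch_z]
    # dowel in tool coordinates: points with dowel colour, ahead of pinch, near pinch depth
    T=(P-o['eef_pos'])@R; m=(hsv[...,0]<28)&(hsv[...,1]>80)&(hsv[...,2]>60)&(T[...,0]>.036)&(T[...,0]<.145)&(abs(T[...,1])<.05)&(abs(T[...,2]-ctrl.pinch_z)<.035)
    rows=[]
    for k in range(420):
        if m[k].sum()>3:
            q=T[k][m[k]]; rows.append([q[:,0].mean(),(q[:,1].min()+q[:,1].max())/2,np.percentile(q[:,2],10)+.006])
    r=np.array(rows); py=np.polyfit(r[:,0],r[:,1],1); pz=np.polyfit(r[:,0],r[:,2],1)
    xt=np.percentile(T[...,0][m],99.8)
    tip=np.array([xt,np.polyval(py,xt),np.polyval(pz,xt)]); w=o['eef_pos']+R@tip
    d=R@np.array([1,py[0],pz[0]]); d/=np.linalg.norm(d)
    print('rows',len(r),'tip tool rel pinch',(tip-[0,0,ctrl.pinch_z]).round(4),'world tip',w.round(4),'dir',d.round(4),'yaw',np.degrees(np.arctan2(d[1],d[0])).round(2),'pitch',np.degrees(np.arcsin(d[2])).round(2))
    return c,w,d
E
python3 - <<'E'
from rodpose import *
rel([0.48,-.29,.04]); c,w,d=rodpose('w3.png'); print(ctrl.get_obs()['opening'],ctrl.get_obs()['wrist_force'])
E
```

```text
pinch [ 0.4909 -0.3344  0.0847] tooly yaw 0.24 tilt z [ 9.e-04 -9.e-04 -1.e+00] shift units [ 0.89  -0.216  0.893]
rows 201 tip tool rel pinch [ 0.1002 -0.0007  0.0032] world tip [ 0.4894 -0.2339  0.0808] dir [-5.4e-03  1.0e+00 -2.0e-04] yaw 90.31 pitch -0.01
0.41012990720241044 [-0.68996063  0.33046203 -0.59461043]
```

View pics/w3.png

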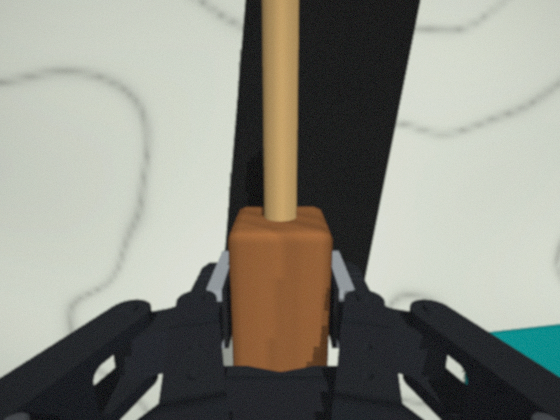

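Emit:
drive_tool([
  [[0, 0, 0, 0, 0, 0.57, 255], [0.24, -0.16, 0, 0, 0, 0, 255], [0.24, -0.16, 0, 0, 0, 0, 255], [0.24, -0.16, 0.3, 0, 0, 0, 255], [0, 0, 0.4, 0, 0, 0, 255], [0, 0, 0.4, 0, 0, 0, 255], [0, 0, 0, 0, 0, 0, 255], [0, 0, 0, 0, 0, 0, 255], [0, 0, 0, 0, 0, 0, 255]],
])

```text
time_s: 5.95
eef_pos: [0.4694, -0.2964, 0.1836]
eef_rot: [-0.0, 0.733, 0.68, -0.0]
wrist_force: [0.1, -0.5, -0.9]
opening: 0.416
```

Run:
```python
from rodpose import *
rel([0.4698,-.2964,.030]); c,w,d=rodpose(); print(ctrl.get_obs()['opening'],ctrl.get_obs()['wrist_force'])
cam('top','t1.png'); a=cv2.imread('pics/t1.png'); b=cv2.imread('pics/w3.png')
s=cam('scene')['pixels'][:,:,::-1]
cv2.imwrite('pics/c1.png',np.hstack([cv2.resize(a[170:250,265:395],None,fx=3,fy=3),cv2.resize(s[200:300,180:320],None,fx=2.4,fy=2.4)]))
```

```text
pinch [ 0.4693 -0.2964  0.0289] tooly yaw -4.32 tilt z [-6.e-04  5.e-04 -1.e+00] shift units [-0.     0.01  -0.023]
rows 202 tip tool rel pinch [ 0.1012 -0.0009  0.0042] world tip [ 0.4762 -0.1955  0.0249] dir [ 0.0724  0.9974 -0.0019] yaw 85.85 pitch -0.11
0.40997190597226013 [-0.13288015  0.08072335 -1.48196999]
```

View pics/c1.png

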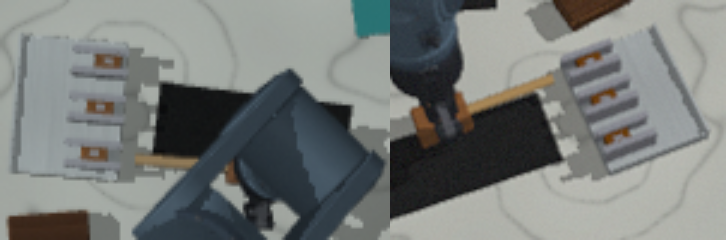

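The tip is lined up with sleeve 0 in both views. I push.

Emit:
drive_tool([
  [[0.16, 0.02, -0.02, 0, 0, 0, 255], [0.16, 0, 0, 0, 0, 0, 255], [0.16, 0, 0, 0, 0, 0, 255], [0.16, 0, 0, 0, 0, 0, 255], [0.16, 0, 0, 0, 0, 0, 255]],
])

```text
time_s: 6.6
eef_pos: [0.4737, -0.2572, 0.1853]
eef_rot: [0.002, 0.733, 0.681, -0.001]
wrist_force: [-3.9, -9.1, -0.4]
opening: 0.41
```

Emit:
drive_tool([
  [[0.16, 0, 0, 0, 0, 0, 255], [0.16, 0, 0, 0, 0, 0, 255], [0.16, 0, 0, 0, 0, 0, 255], [0.16, 0, 0, 0, 0, 0, 255], [0.16, 0, 0, 0, 0, 0, 255], [0.04, 0, 0, 0, 0, 0, 255], [0, 0, 0, 0, 0, 0, 255], [0, 0, 0, 0, 0, 0, 255]],
])

```text
time_s: 7.4
eef_pos: [0.4768, -0.2148, 0.1847]
eef_rot: [0.0, 0.733, 0.68, 0.0]
wrist_force: [-0.7, 0.1, -1.0]
opening: 0.412
```

```bash
cat > chk.py <<'E'
from rodpose import *
import sys
rel([0.4698+.0741*.079,-.2964+.9973*.079,.030]); c,w,d=rodpose('chk.png'); print(ctrl.get_obs()['opening'],ctrl.get_obs()['wrist_force'])
P=pts(c); Z=P[...,2]; hsv=cv2.cvtColor(c['pixels'],cv2.COLOR_RGB2HSV)
# rack-frame coordinates
o=np.array([.5323,-.1254]); ex=np.array([.9973,-.0741]); ey=np.array([.0741,.9973])
for n in ('top','wrist'):
    if n=='top':
        c=cam('top'); P=pts(c); hsv=cv2.cvtColor(c['pixels'],cv2.COLOR_RGB2HSV)
    v,u=np.indices(P.shape[:2]); am=(hsv[...,0]<22)&(hsv[...,1]>90)&(hsv[...,2]>40)&(P[...,2]>.018)&(P[...,2]<.06)
    k,l,s,ce=cv2.connectedComponentsWithStats(am.astype(np.uint8))
    for i in range(1,k):
        r=ray(c,*ce[i],.036)[:2]-o
        x,y=r@ex*1000,r@ey*1000
        if s[i,4]>4 and abs(x)<80 and -50<y<100: print(n,s[i],'rack x,y mm',round(x,1),round(y,1))
E
sed -i "s/for n in ('top','wrist')/for n in ('wrist','top')/" chk.py; python3 chk.py
```

```text
pinch [ 0.4768 -0.2148  0.03  ] tooly yaw -4.31 tilt z [ 1.e-04 -1.e-04 -1.e+00] shift units [-0.057 -0.018  0.   ]
rows 202 tip tool rel pinch [ 0.1005  0.0236 -0.0009] world tip [ 0.5079 -0.1166  0.0309] dir [0.5109 0.8554 0.085 ] yaw 59.15 pitch 4.88
0.4098713818976927 [ 0.73780635 -0.51715425 -0.78113912]
wrist [ 425    0   51   88 2761] rack x,y mm 2.1 -6.7
top [297 188   4   4  13] rack x,y mm 51.0 -2.0
top [303 189   3   3   7] rack x,y mm 51.7 -20.0
top [294 204   3   3   9] rack x,y mm 0.7 4.2
top [299 204   4   4  12] rack x,y mm 0.5 -14.4
top [276 217   8   6  39] rack x,y mm -50.0 50.0
top [285 219  18   4  40] rack x,y mm -50.0 5.9
```

Block 0 is on the deck with its centre at rack y≈50. I retreat and shift to sleeve 1.

Emit:
drive_tool([
  [[-0.2, 0, 0, 0, 0, 0, 255], [-0.3, 0, 0, 0, 0, 0, 255], [-0.3, 0, 0, 0, 0, 0, 255], [-0.3, 0, 0, 0, 0, 0, 255], [-0.3, 0, 0, 0, 0, 0, 255], [-0.24, 0, 0, 0, 0, 0, 255], [0, 0.5, 0, 0, 0, 0, 255], [0, 0.5, 0, 0, 0, 0, 255], [0, 0, 0, 0, 0, 0, 255], [0, 0, 0, 0, 0, 0, 255]],
])

```text
time_s: 8.5
eef_pos: [0.5202, -0.3006, 0.1843]
eef_rot: [-0.0, 0.733, 0.68, -0.0]
wrist_force: [-1.5, -0.1, -1.7]
opening: 0.411
```

Run:
```python
from rodpose import *
rel([0.4698+.0497,-.2964-.0037,.030]); c,w,d=rodpose(); o,R=st()
tip=o['eef_pos']+R@[0,0,ctrl.pinch_z]; tip=tip+d*.13-[0,0,.004]
r=tip[:2]-[.5323,-.1254]; print('tip rack',r@[.9973,-.0741],r@[.0741,.9973],o['opening'])
```

```text
pinch [ 0.5201 -0.3005  0.0296] tooly yaw -4.29 tilt z [-8.e-04  5.e-04 -1.e+00] shift units [ 0.007 -0.012 -0.008]
rows 202 tip tool rel pinch [ 0.1049 -0.0013  0.0039] world tip [ 0.5261 -0.1954  0.0256] dir [ 0.0643  0.9979 -0.0026] yaw 86.31 pitch -0.15
tip rack -0.001091984849207352 -0.04524475295959157 0.41347516330448025
```

Emit:
drive_tool([
  [[0.16, 0.01, 0, 0, 0, 0, 255], [0.16, 0, 0, 0, 0, 0, 255], [0.16, 0, 0, 0, 0, 0, 255], [0.16, 0, 0, 0, 0, 0, 255], [0.16, 0, 0, 0, 0, 0, 255]],
])

```text
time_s: 9.05
eef_pos: [0.5238, -0.2611, 0.1853]
eef_rot: [0.002, 0.733, 0.681, -0.001]
wrist_force: [-3.4, -9.0, -0.8]
opening: 0.411
```

Emit:
drive_tool([
  [[0.16, 0, 0, 0, 0, 0, 255], [0.16, 0, 0, 0, 0, 0, 255], [0.16, 0, 0, 0, 0, 0, 255], [0.16, 0, 0, 0, 0, 0, 255], [0.16, 0, 0, 0, 0, 0, 255], [0.04, 0, 0, 0, 0, 0, 255], [0, 0, 0, 0, 0, 0, 255], [0, 0, 0, 0, 0, 0, 255]],
])

```text
time_s: 9.85
eef_pos: [0.5271, -0.2186, 0.1847]
eef_rot: [0.0, 0.733, 0.68, -0.0]
wrist_force: [0.2, 0.4, -1.3]
opening: 0.408
```

```bash
python3 chk.py
```

```text
pinch [ 0.5271 -0.2186  0.03  ] tooly yaw -4.31 tilt z [ 1.e-04 -1.e-04 -1.e+00] shift units [-0.057 -1.028 -0.   ]
rows 203 tip tool rel pinch [ 0.1005  0.0241 -0.0012] world tip [ 0.5586 -0.1204  0.0312] dir [0.4932 0.8658 0.0844] yaw 60.33 pitch 4.84
0.41247591570103836 [-4.21884881e-04 -8.84385420e-01 -1.80720112e+00]
wrist [ 422    3   51   99 3213] rack x,y mm 52.0 -8.7
top [297 188   4   4  13] rack x,y mm 51.0 -2.0
top [303 189   3   3   7] rack x,y mm 51.7 -20.0
top [277 201  26   7  80] rack x,y mm 0.4 31.4
top [276 217   8   6  39] rack x,y mm -50.0 50.0
```

Emit:
drive_tool([
  [[-0.2, 0, 0, 0, 0, 0, 255], [-0.3, 0, 0, 0, 0, 0, 255], [-0.3, 0, 0, 0, 0, 0, 255], [-0.3, 0, 0, 0, 0, 0, 255], [-0.3, 0, 0, 0, 0, 0, 255], [-0.24, 0, 0, 0, 0, 0, 255], [0, 0.5, 0, 0, 0, 0, 255], [0, 0.49, 0, 0, 0, 0, 255], [0, 0, 0, 0, 0, 0, 255], [0, 0, 0, 0, 0, 0, 255]],
])

```text
time_s: 10.95
eef_pos: [0.57, -0.3043, 0.1843]
eef_rot: [-0.0, 0.733, 0.68, -0.0]
wrist_force: [-0.1, 0.2, -1.3]
opening: 0.409
```

Run:
```python
from rodpose import *
rel([0.4698+.0994,-.2964-.0074,.030]); c,w,d=rodpose(); o,R=st()
tip=o['eef_pos']+R@[0,0,ctrl.pinch_z]; tip=tip+d*.13-[0,0,.004]
r=tip[:2]-[.5323,-.1254]; print('tip rack',r@[.9973,-.0741],r@[.0741,.9973],o['opening'])
```

```text
pinch [ 0.5699 -0.3043  0.0296] tooly yaw -4.3 tilt z [-7.e-04  4.e-04 -1.e+00] shift units [ 0.008 -0.015 -0.008]
rows 201 tip tool rel pinch [ 0.1001 -0.0008  0.0039] world tip [ 0.5761 -0.2041  0.0256] dir [ 0.0746  0.9972 -0.0036] yaw 85.72 pitch -0.21
tip rack 0.05025907369301339 -0.04536019693098531 0.4143607744534912
```

Emit:
drive_tool([
  [[0.16, 0, 0, 0, 0, 0, 255], [0.16, 0, 0, 0, 0, 0, 255], [0.16, 0, 0, 0, 0, 0, 255], [0.16, 0, 0, 0, 0, 0, 255], [0.16, 0, 0, 0, 0, 0, 255]],
])

```text
time_s: 11.5
eef_pos: [0.5729, -0.265, 0.1853]
eef_rot: [0.001, 0.733, 0.68, -0.001]
wrist_force: [-3.1, -9.1, -1.0]
opening: 0.413
```

Emit:
drive_tool([
  [[0.16, 0, 0, 0, 0, 0, 255], [0.16, 0, 0, 0, 0, 0, 255], [0.16, 0, 0, 0, 0, 0, 255], [0.16, 0, 0, 0, 0, 0, 255], [0.16, 0, 0, 0, 0, 0, 255], [0.04, 0, 0, 0, 0, 0, 255], [0, 0, 0, 0, 0, 0, 255], [0, 0, 0, 0, 0, 0, 255]],
])

```text
time_s: 12.3
eef_pos: [0.5764, -0.2224, 0.1847]
eef_rot: [0.0, 0.733, 0.68, -0.0]
wrist_force: [-0.3, -0.3, -0.7]
opening: 0.41
```

```bash
python3 chk.py
```

```text
pinch [ 0.5765 -0.2224  0.03  ] tooly yaw -4.31 tilt z [ 0.e+00 -1.e-04 -1.e+00] shift units [-5.700e-02 -2.017e+00 -1.000e-03]
rows 202 tip tool rel pinch [ 0.1005 -0.0014  0.004 ] world tip [ 0.5826 -0.1222  0.026 ] dir [ 0.0731  0.9973 -0.0018] yaw 85.81 pitch -0.11
0.41350230862561665 [-0.27478473 -0.05807095 -0.97896788]
top [278 186   9   6  44] rack x,y mm 49.9 49.7
top [288 189  15   3  30] rack x,y mm 49.7 8.0
top [277 201   9   7  45] rack x,y mm 0.6 49.9
top [276 217   8   6  39] rack x,y mm -50.0 50.0
```

All three blocks are out at rack y≈50. I carry the rod back to its mat.

Emit:
drive_tool([
  [[-0.2, 0, 0, 0, 0, 0, 255], [-0.3, 0, 0, 0, 0, 0, 255], [-0.3, 0, 0, 0, 0, 0, 255], [-0.3, 0, 0, 0, 0, 0, 255], [-0.3, 0, 0, 0, 0, 0, 255], [-0.24, 0, -0.2, 0, 0, 0.25, 255], [-0.4, -0.4, 0, 0, 0, 0, 255], [-0.4, -0.4, 0, 0, 0, 0, 255], [-0.185, -0.47, 0, 0, 0, 0, 255], [0, 0, 0, 0, 0, 0, 255]],
])

```text
time_s: 13.4
eef_pos: [0.4994, -0.3478, 0.1951]
eef_rot: [-0.001, 0.746, 0.665, -0.0]
wrist_force: [0.4, 0.3, -0.5]
opening: 0.414
```

Run:
```python
from rodpose import *
rel([0.5019,-.3463,.0255]); c,w,d=rodpose('w4.png'); print(ctrl.get_obs()['opening'])
```

```text
pinch [ 0.4992 -0.3477  0.0404] tooly yaw -6.57 tilt z [-1.2e-03  4.0e-04 -1.0e+00] shift units [0.034 0.051 0.297]
rows 200 tip tool rel pinch [ 0.0999 -0.0026  0.0042] world tip [ 0.5095 -0.2477  0.0364] dir [ 0.113   0.9936 -0.002 ] yaw 83.51 pitch -0.12
0.4138625137243009
```

View pics/w4.png

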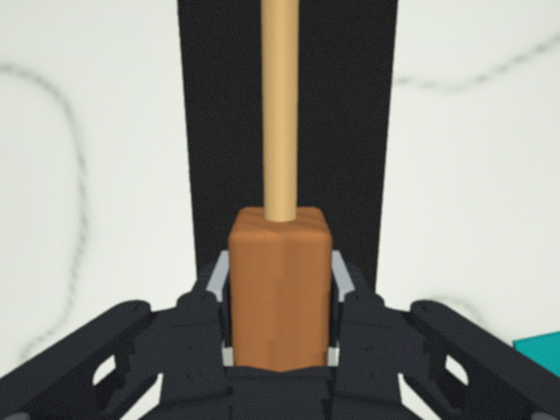

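The rod is lengthwise over the mat and nearly centred: mat edges at 180 and 395, rod at 281. I lower, release and lift.

Emit:
drive_tool([
  [[0.03, 0.05, 0.1, 0, 0, 0, 255], [0, 0, 0.1, 0, 0, 0, 255], [0, 0, 0.1, 0, 0, 0, 255], [0, 0, 0, 0, 0, 0, 255], [0, 0, 0, 0, 0, 0, 0], [0, 0, 0, 0, 0, 0, 0], [0, 0, 0, 0, 0, 0, 0], [0, 0, 0, 0, 0, 0, 0], [0, 0, 0, 0, 0, 0, 0], [0, 0, 0, 0, 0, 0, 0]],
])

```text
time_s: 14.45
eef_pos: [0.5043, -0.3449, 0.1796]
eef_rot: [-0.0, 0.745, 0.667, -0.0]
wrist_force: [-0.4, 1.6, -0.3]
opening: 1.0
```

Emit:
drive_tool([
  [[0, 0, -0.3, 0, 0, 0, 0], [0, 0, -0.4, 0, 0, 0, 0], [0, 0, -0.4, 0, 0, 0, 0], [0, 0, -0.6, 0, 0, 0, 0], [0, 0, -0.6, 0, 0, 0, 0], [0, 0, -0.6, 0, 0, -0.2, 0], [0.5, 0, -0.6, 0, 0, 0, 0], [0.6, 0, 0, 0, 0, 0, 0], [0.6, 0, 0, 0, 0, 0, 0], [0.5, 0, 0, 0, 0, 0, 0]],
])

```text
time_s: 15.45
eef_pos: [0.5133, -0.2338, 0.3564]
eef_rot: [0.001, 0.736, 0.677, 0.0]
wrist_force: [-0.0, 0.2, -0.2]
opening: 1.002
```

Emit:
drive_tool([
  [[0.4, 0.1, 0, 0, 0, -0.05, 100], [0.3, 0.1, 0, 0, 0, 0, 100], [0, 0, 0, 0, 0, 0, 100], [0, 0, 0, 0, 0, 0, 100]],
])

```text
time_s: 15.85
eef_pos: [0.5263, -0.2013, 0.3553]
eef_rot: [0.0, 0.733, 0.68, -0.0]
wrist_force: [1.1, 0.1, 0.6]
opening: 0.614
```

```bash
cat > blk.py <<'E'
from h import *
import sys
c=cam('wrist',sys.argv[1]); P=pts(c); hsv=cv2.cvtColor(c['pixels'],cv2.COLOR_RGB2HSV)
print(ctrl.get_obs()['opening'],ctrl.get_obs()['q'].round(2)); o=np.array([.5323,-.1254]); ex=np.array([.9973,-.0741]); ey=np.array([.0741,.9973])
am=(hsv[...,0]<22)&(hsv[...,1]>90)&(hsv[...,2]>40)
am=cv2.morphologyEx(am.astype(np.uint8),cv2.MORPH_CLOSE,np.ones((9,9)))*((P[...,2]>.032)&(P[...,2]<.05)).astype(np.uint8)
for q in cv2.findContours(am,0,2)[0]:
    if cv2.contourArea(q)<80: continue
    w=np.array([ray(c,*p[0],.036)[:2] for p in q]); r=cv2.minAreaRect((w*1000).astype(np.float32)); d=np.array(r[0])/1000-o
    print('px',q[:,0].mean(0).round(),'world',np.round(r[0],1),'size',np.round(r[1],1),'ang',round(r[2],1),'rack',(d@ex*1000).round(1),(d@ey*1000).round(1))
rel([.5,-.07,.037])
E
python3 blk.py w5.png
```

```text
0.6075210193974733 [-0.58  0.2   1.68 -0.    1.25 -0.5 ]
px [271. 333.] world [ 505.  -344.7] size [62.2 35.5] ang 84.5 rack -11.0 -220.7
px [347.  35.] world [586.1 -79.4] size [28.2 19.6] ang 85.7 rack 50.3 49.9
px [283.  39.] world [536.5 -75.7] size [28.2 18.7] ang 85.7 rack 0.5 49.9
px [219.  33.] world [487.4 -72. ] size [28.2 20.1] ang 85.7 rack -48.7 49.9
pinch [ 0.5262 -0.2018  0.2003] tooly yaw -4.33 tilt z [ 2.e-04 -6.e-04 -1.e+00] shift units [ 2.591 -0.721  3.264]
```

View pics/w5.png

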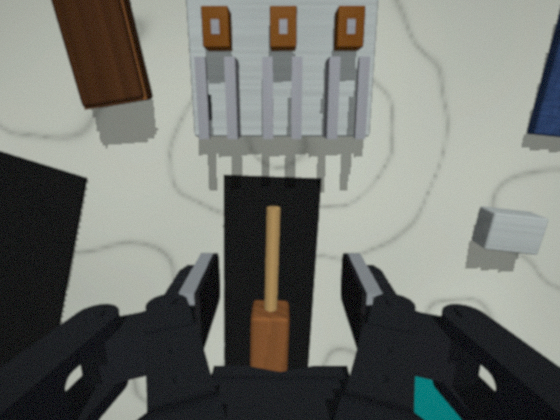

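The rod lies on its mat. The blocks on the deck are at (217,27), (283,27) and (350,27), standing clear of the sleeves. I pick up block 0.

Emit:
drive_tool([
  [[0.5, -0.2, 0, 0, 0, 0, 136], [0.5, -0.2, 0, 0, 0, 0, 136], [0.5, -0.2, 0, 0, 0, 0, 136], [0.5, -0.2, 0.3, 0, 0, 0, 136], [0.53, -0.18, 0.5, 0, 0, 0, 136], [0, 0, 0.6, 0, 0, 0, 136], [0, 0, 0.6, 0, 0, 0, 136], [0, 0, 0.3, 0, 0, 0, 136], [0, 0, 0, 0, 0, 0, 136]],
])

```text
time_s: 16.8
eef_pos: [0.4857, -0.0717, 0.2374]
eef_rot: [-0.002, 0.734, 0.679, -0.001]
wrist_force: [-0.8, 0.3, -0.5]
opening: 0.466
```

Run:
```python
from h import *
rel([.4867,-.0719,.037]); c=cam('wrist','w6.png'); print(ctrl.get_obs()['opening'])
```

```text
pinch [ 0.4849 -0.0715  0.0827] tooly yaw -4.39 tilt z [-0.0048  0.0017 -1.    ] shift units [-0.007  0.041  0.913]
0.4687862663456776
```

View pics/w6.png

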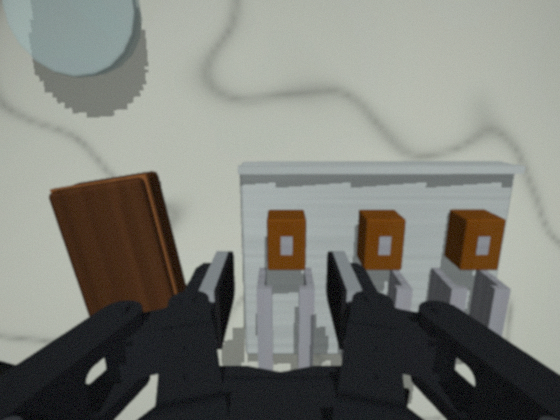

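Block 0 at (287,238) is between the jaws, and the slide box is about 30 mm clear. I go down and grip.

Emit:
drive_tool([
  [[0, 0.03, 0.4, 0, 0, 0, 136], [0, 0, 0.3, 0, 0, 0, 136], [0, 0, 0.2, 0, 0, 0, 136], [0, 0, 0, 0, 0, 0, 136], [0, 0, 0, 0, 0, 0, 255], [0, 0, 0, 0, 0, 0, 255], [0, 0, 0, 0, 0, 0, 255], [0, 0, 0, 0, 0, 0, 255], [0, 0, 0, 0, 0, 0, 255], [0, 0, 0, 0, 0, 0, 255]],
])

```text
time_s: 17.85
eef_pos: [0.489, -0.0717, 0.1959]
eef_rot: [0.001, 0.733, 0.68, 0.0]
wrist_force: [-1.4, -0.3, 6.4]
opening: 0.215
```

Emit:
drive_tool([
  [[0, 0, -0.3, 0, 0, 0, 255], [0, 0, -0.5, 0, 0, 0, 255], [0, 0, -0.5, 0, 0, 0, 255], [0, 0, -0.5, 0, 0, 0, 255], [0.5, 0.2, 0, 0, 0, -0.5, 255], [0.5, 0.2, 0, 0, 0, 0, 255], [0.5, 0.2, 0, 0, 0, 0, 255], [0.5, 0.2, 0, 0, 0, 0, 255], [0.5, 0.2, 0, 0, 0, 0, 255], [0, 0, 0, 0, 0, 0, 255]],
])

```text
time_s: 18.85
eef_pos: [0.5412, 0.055, 0.285]
eef_rot: [0.0, 0.708, 0.706, 0.001]
wrist_force: [-0.6, 0.2, 0.5]
opening: 0.213
```

```bash
cat > box.py <<'E'
from h import *
import sys
c=cam('wrist',sys.argv[1]); P=pts(c); Z=P[...,2]; o=ctrl.get_obs(); print(o['opening'],o['wrist_force'].round(2),o['time_s'])
m=((Z>.038)&(Z<.056)&(abs(P[...,0]-.588)<.09)&(abs(P[...,1]-.17)<.09)).astype(np.uint8)
q=np.vstack(cv2.findContours(m,0,2)[0])[:,0]; w=np.array([ray(c,*p,.046)[:2] for p in q]); r=cv2.minAreaRect((w*1000).astype(np.float32)); print('box',np.round(r,1) if 0 else r)
rel([.588,.17,.1])
E
python3 box.py w7.png
```

```text
0.21674129199286535 [-0.16 -0.7  -0.14] 18.9
box ((589.5702514648438, 146.93023681640625), (62.21408462524414, 99.26679229736328), 89.8733139038086)
pinch [0.5408 0.0538 0.13  ] tooly yaw -0.16 tilt z [ 0. -0. -1.] shift units [2.328 0.938 0.6  ]
```

View pics/w7.png

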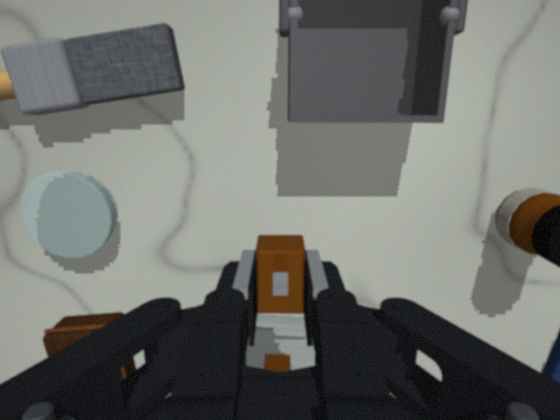

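Block 0 is held at (281,280). The box is ahead, with its near wall at row 121 (columns 289 to 443) and snap balls at (294,13) and (450,15).

Run:
```python
from h import *
c=cam('wrist')
for p in [(289,121),(443,121),(294,13),(450,15)]: print(ray(c,*p,.046).round(4))
P=pts(c)
for p in [(365,121),(365,118),(365,110)]: print(P[p[1],p[0]].round(4))
```

```text
[0.5449 0.1151 0.046 ]
[0.6326 0.1149 0.046 ]
[0.5473 0.1705 0.046 ]
[0.6298 0.1694 0.046 ]
[ 5.989e-01  1.137e-01 -3.000e-04]
[0.5883 0.1166 0.0447]
[0.5976 0.121  0.0035]
```

Emit:
drive_tool([
  [[0.5, 0.16, 0, 0, 0, 0, 255], [0.5, 0.16, 0, 0, 0, 0, 255], [0.5, 0.16, 0, 0, 0, 0, 255], [0.5, 0.16, 0, 0, 0, 0, 255], [0.5, 0.16, 0, 0, 0, 0, 255], [0.52, 0.16, 0, 0, 0, 0, 255], [0, 0, 0.3, 0, 0, 0, 255], [0, 0, 0, 0, 0, 0, 255], [0, 0, 0, 0, 0, 0, 255]],
])

```text
time_s: 19.85
eef_pos: [0.589, 0.2019, 0.2687]
eef_rot: [-0.001, 0.709, 0.705, -0.001]
wrist_force: [0.2, 0.4, -1.2]
opening: 0.219
```

Run:
```python
from h import *
rel([.5886,.2045,.031]); c=cam('wrist','w8.png'); print(ctrl.get_obs()['opening'])
```

```text
pinch [0.5886 0.2018 0.114 ] tooly yaw -0.39 tilt z [-2.6e-03 -8.0e-04 -1.0e+00] shift units [0.056 0.005 1.659]
0.21888062943097567
```

View pics/w8.png

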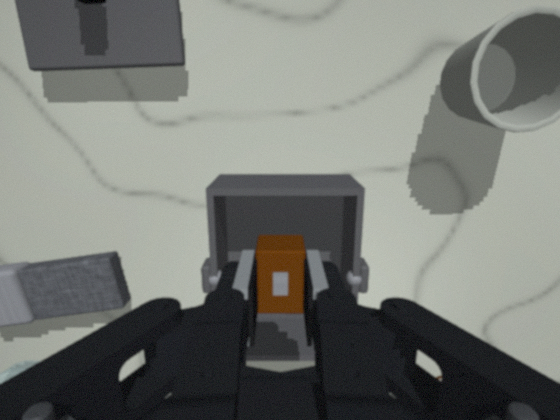

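The block at (281,275) is centred across the box. I lower it and release with a small opening.

Emit:
drive_tool([
  [[0.05, 0, 0.4, 0, 0, 0, 255], [0, 0, 0.4, 0, 0, 0, 255], [0, 0, 0.4, 0, 0, 0, 255], [0, 0, 0.3, 0, 0, 0, 255], [0, 0, 0.15, 0, 0, 0, 255], [0, 0, 0, 0, 0, 0, 255], [0, 0, 0, 0, 0, 0, 160], [0, 0, 0, 0, 0, 0, 160], [0, 0, 0, 0, 0, 0, 160]],
])

```text
time_s: 20.8
eef_pos: [0.5901, 0.2059, 0.1883]
eef_rot: [0.001, 0.709, 0.705, 0.001]
wrist_force: [0.0, 0.5, 0.0]
opening: 0.373
```

Emit:
drive_tool([
  [[0, 0, -0.4, 0, 0, 0, 160], [0, 0, -0.5, 0, 0, 0, 160], [0, 0, -0.5, 0, 0, 0, 160], [0, 0, -0.5, 0, 0, 0, 140], [-0.7, -0.15, 0, 0, 0, 0.5, 136], [-0.7, -0.15, 0, 0, 0, 0, 136], [-0.7, -0.15, 0, 0, 0, 0, 136], [-0.7, -0.15, 0, 0, 0, 0, 136], [-0.7, -0.15, 0, 0, 0, 0, 136], [-0.7, -0.15, 0, 0, 0, 0, 136]],
])

```text
time_s: 21.8
eef_pos: [0.5309, -0.002, 0.283]
eef_rot: [0.001, 0.733, 0.68, 0.0]
wrist_force: [1.8, -0.6, 0.0]
opening: 0.47
```

```bash
python3 blk.py w9.png
python3 - <<'E'
from h import *
rel([.5363,-.0756,.040])
E
```

```text
0.46257086986217605 [-0.23  0.23  1.82 -0.    1.09 -0.16]
px [297. 319.] world [537.  -73.5] size [29.7 18.9] ang 85.9 rack 0.8 52.1
pinch [ 0.5301 -0.0063  0.1281] tooly yaw -4.4 tilt z [ 1.0e-04 -2.9e-03 -1.0e+00] shift units [-1.311 -0.503  1.825]
pinch [ 0.5301 -0.0063  0.1281] tooly yaw -4.4 tilt z [ 1.0e-04 -2.9e-03 -1.0e+00] shift units [-1.367  0.229  1.765]
```

Emit:
drive_tool([
  [[-0.5, 0.1, 0, 0, 0, 0, 136], [-0.5, 0.1, 0, 0, 0, 0, 136], [-0.36, 0.03, 0, 0, 0, 0, 136], [0, 0, 0.5, 0, 0, 0, 136], [0, 0, 0.5, 0, 0, 0, 136], [0, 0, 0, 0, 0, 0, 136], [0, 0, 0, 0, 0, 0, 136]],
])

```text
time_s: 22.55
eef_pos: [0.5377, -0.0694, 0.2326]
eef_rot: [-0.0, 0.733, 0.68, -0.0]
wrist_force: [0.5, 0.6, -0.1]
opening: 0.468
```

```bash
python3 blk.py w10.png
python3 - <<'E'
from h import *
rel([.5363,-.0756,.040])
E
```

```text
0.46571052461571216 [-0.35  0.33  1.81  0.    1.   -0.27]
px [376. 254.] world [586.1 -77.6] size [28.8 20.3] ang 85.7 rack 50.1 51.6
px [282. 247.] world [536.9 -74. ] size [28.8 19. ] ang 85.7 rack 0.8 51.6
pinch [ 0.5384 -0.0695  0.0787] tooly yaw -4.3 tilt z [ 1.4e-03 -5.0e-04 -1.0e+00] shift units [-0.067 -0.767  0.832]
pinch [ 0.5384 -0.0695  0.0787] tooly yaw -4.3 tilt z [ 1.4e-03 -5.0e-04 -1.0e+00] shift units [-0.124 -0.034  0.773]
```

Emit:
drive_tool([
  [[-0.1, -0.03, 0.3, 0, 0, 0, 136], [0, 0, 0.3, 0, 0, 0, 136], [0, 0, 0.17, 0, 0, 0, 136], [0, 0, 0, 0, 0, 0, 136], [0, 0, 0, 0, 0, 0, 255], [0, 0, 0, 0, 0, 0, 255], [0, 0, 0, 0, 0, 0, 255], [0, 0, 0, 0, 0, 0, 255], [0, 0, 0, 0, 0, 0, 255], [0, 0, 0, 0, 0, 0, 255]],
])

```text
time_s: 23.6
eef_pos: [0.5362, -0.0745, 0.1943]
eef_rot: [0.001, 0.733, 0.68, 0.0]
wrist_force: [-1.5, 1.3, 5.6]
opening: 0.217
```

Emit:
drive_tool([
  [[0, 0, -0.3, 0, 0, 0, 255], [0, 0, -0.5, 0, 0, 0, 255], [0, 0, -0.5, 0, 0, 0, 255], [0, 0, -0.5, 0, 0, 0, 255], [0.7, 0.15, 0, 0, 0, -0.52, 255], [0.7, 0.15, 0, 0, 0, 0, 255], [0.7, 0.15, 0, 0, 0, 0, 255], [0.7, 0.15, 0, 0, 0, 0, 255], [0.7, 0.15, 0, 0, 0, 0, 255], [0.7, 0.15, 0, 0, 0, 0, 255]],
])

```text
time_s: 24.6
eef_pos: [0.5838, 0.1362, 0.2844]
eef_rot: [0.0, 0.708, 0.706, -0.0]
wrist_force: [-0.1, -0.9, -0.1]
opening: 0.218
```

Run:
```python
from h import *
rel([.5886,.1695,.032]); c=cam('wrist','w11.png'); print(ctrl.get_obs()['opening'])
```

```text
pinch [0.5838 0.1362 0.1297] tooly yaw -0.16 tilt z [-0.e+00 -2.e-04 -1.e+00] shift units [0.666 0.094 1.954]
0.21399508142142723
```

Emit:
drive_tool([
  [[0.4, 0.09, 0, 0, 0, 0, 255], [0.28, 0, 0, 0, 0, 0, 255], [0, 0, 0.5, 0, 0, 0, 255], [0, 0, 0.5, 0, 0, 0, 255], [0, 0, 0.5, 0, 0, 0, 255], [0, 0, 0.35, 0, 0, 0, 255], [0, 0, 0.15, 0, 0, 0, 255], [0, 0, 0, 0, 0, 0, 255], [0, 0, 0, 0, 0, 0, 255]],
])

```text
time_s: 25.55
eef_pos: [0.5887, 0.1686, 0.1844]
eef_rot: [0.0, 0.708, 0.706, 0.0]
wrist_force: [0.3, 0.2, 0.4]
opening: 0.216
```

Emit:
drive_tool([
  [[0, 0, 0, 0, 0, 0, 160], [0, 0, 0, 0, 0, 0, 160], [0, 0, 0, 0, 0, 0, 160], [0, 0, -0.4, 0, 0, 0, 160], [0, 0, -0.5, 0, 0, 0, 160], [0, 0, -0.5, 0, 0, 0, 160], [0, 0, -0.5, 0, 0, 0, 140], [-0.7, 0, 0, 0, 0, 0.52, 136], [-0.7, 0, 0, 0, 0, 0, 136], [-0.7, 0, 0, 0, 0, 0, 136]],
])

```text
time_s: 26.55
eef_pos: [0.5829, 0.0632, 0.2793]
eef_rot: [0.0, 0.733, 0.68, 0.0]
wrist_force: [0.0, -0.2, -0.4]
opening: 0.469
```

Run:
```python
from h import *
rel([.5862,-.0784,.040]); c=cam('wrist','w12.png'); print(ctrl.get_obs()['opening'])
```

```text
pinch [0.5831 0.0632 0.1246] tooly yaw -4.26 tilt z [ 1.e-03 -2.e-04 -1.e+00] shift units [-2.819  0.271  1.692]
0.4644044050154022
```

View pics/w12.png

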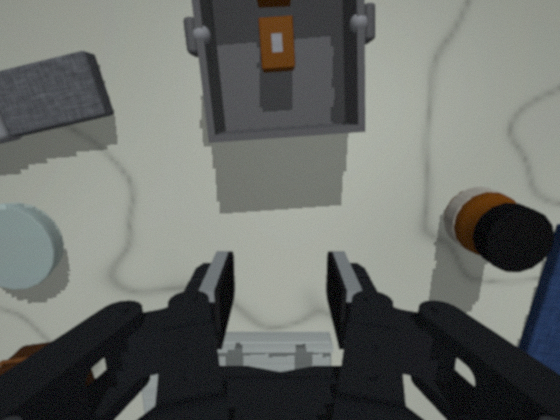

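Blocks 0 and 1 lie in the box at (272,3) and (277,42), with room at the near end for the third. I fetch block 2.

Emit:
drive_tool([
  [[-0.6, 0.06, 0, 0, 0, 0, 136], [-0.6, 0.06, 0, 0, 0, 0, 136], [-0.6, 0.06, 0, 0, 0, 0, 136], [-0.6, 0.06, 0.2, 0, 0, 0, 136], [-0.4, 0.03, 0.3, 0, 0, 0, 136], [0, 0, 0.4, 0, 0, 0, 136], [0, 0, 0, 0, 0, 0, 136], [0, 0, 0, 0, 0, 0, 136]],
])

```text
time_s: 27.4
eef_pos: [0.5859, -0.0763, 0.2336]
eef_rot: [-0.001, 0.733, 0.68, -0.0]
wrist_force: [0.5, 0.6, -0.2]
opening: 0.469
```

```bash
python3 blk.py w13.png
python3 - <<'E'
from h import *
rel([.5862,-.0784,.040])
E
```

```text
0.4663182585387042 [-0.33  0.42  1.68  0.    1.04 -0.26]
px [287. 235.] world [586.9 -77.7] size [28.7 19. ] ang 85.7 rack 50.9 51.7
pinch [ 0.5864 -0.0762  0.0797] tooly yaw -4.29 tilt z [ 6.e-04 -1.e-04 -1.e+00] shift units [-0.005 -1.733  0.853]
pinch [ 0.5864 -0.0762  0.0797] tooly yaw -4.29 tilt z [ 6.e-04 -1.e-04 -1.e+00] shift units [-0.043 -0.001  0.794]
```

Emit:
drive_tool([
  [[-0.03, 0.01, 0.3, 0, 0, 0, 136], [0, 0, 0.3, 0, 0, 0, 136], [0, 0, 0.19, 0, 0, 0, 136], [0, 0, 0, 0, 0, 0, 136], [0, 0, 0, 0, 0, 0, 255], [0, 0, 0, 0, 0, 0, 255], [0, 0, 0, 0, 0, 0, 255], [0, 0, 0, 0, 0, 0, 255], [0, 0, 0, 0, 0, 0, 255], [0, 0, 0, 0, 0, 0, 255]],
])

```text
time_s: 28.45
eef_pos: [0.5864, -0.0782, 0.1944]
eef_rot: [0.0, 0.733, 0.68, 0.0]
wrist_force: [-0.3, 0.6, 0.7]
opening: 0.218
```

Emit:
drive_tool([
  [[0, 0, -0.3, 0, 0, 0, 255], [0, 0, -0.5, 0, 0, 0, 255], [0, 0, -0.5, 0, 0, 0, 255], [0, 0, -0.5, 0, 0, 0, 255], [0.6, 0, 0, 0, 0, -0.52, 255], [0.6, 0, 0, 0, 0, 0, 255], [0.6, 0, 0, 0, 0, 0, 255], [0.6, 0, 0, 0, 0, 0, 255], [0.6, 0, 0, 0, 0, 0, 255], [0.6, 0, 0, 0, 0, 0, 255]],
])

```text
time_s: 29.45
eef_pos: [0.589, 0.103, 0.2855]
eef_rot: [0.0, 0.708, 0.706, 0.0]
wrist_force: [1.4, -0.4, 0.4]
opening: 0.214
```

Emit:
drive_tool([
  [[0.3, 0, 0, 0, 0, 0, 255], [0, 0, 0, 0, 0, 0, 255], [0, 0, 0, 0, 0, 0, 255]],
])

```text
time_s: 29.75
eef_pos: [0.5892, 0.1163, 0.2846]
eef_rot: [0.0, 0.708, 0.706, -0.0]
wrist_force: [0.0, -0.4, -0.0]
opening: 0.218
```

Run:
```python
from h import *
rel([.5886,.135,.030]); c=cam('wrist','w14.png'); print(ctrl.get_obs()['opening']); P=pts(c)
hsv=cv2.cvtColor(c['pixels'],cv2.COLOR_RGB2HSV); o,R=st()
am=((hsv[...,0]<22)&(hsv[...,1]>90)&(hsv[...,2]>40)&(abs(P[...,0]-.588)<.06)&(P[...,1]>.05)).astype(np.uint8)
k,l,s,ce=cv2.connectedComponentsWithStats(am)
for i in range(1,k):
    if s[i,4]>50: print(s[i],P[l==i].min(0).round(3),P[l==i].max(0).round(3))
```

```text
pinch [0.5893 0.1162 0.1299] tooly yaw -0.13 tilt z [ 4.e-04 -6.e-04 -1.e+00] shift units [ 0.377 -0.015  1.998]
0.2170673279332926
[ 264   47   34   51 1444] [0.578 0.184 0.003] [0.599 0.223 0.254]
[ 264  112   32   46 1235] [0.577 0.153 0.003] [0.598 0.184 0.254]
[ 255  238   51   79 3430] [ 0.57   0.081 -0.001] [0.598 0.184 0.254]
```

Emit:
drive_tool([
  [[0.37, -0.01, 0, 0, 0, 0, 255], [0, 0, 0.5, 0, 0, 0, 255], [0, 0, 0.5, 0, 0, 0, 255], [0, 0, 0.5, 0, 0, 0, 255], [0, 0, 0.35, 0, 0, 0, 255], [0, 0, 0.15, 0, 0, 0, 255], [0, 0, 0, 0, 0, 0, 255], [0, 0, 0, 0, 0, 0, 255]],
])

```text
time_s: 30.6
eef_pos: [0.5892, 0.1344, 0.1847]
eef_rot: [0.0, 0.708, 0.706, 0.0]
wrist_force: [-0.9, -0.1, -0.7]
opening: 0.215
```

Emit:
drive_tool([
  [[0, 0, 0, 0, 0, 0, 160], [0, 0, 0, 0, 0, 0, 160], [0, 0, 0, 0, 0, 0, 160], [0, 0, -0.4, 0, 0, 0, 160], [0, 0, -0.5, 0, 0, 0, 160], [0, 0, -0.6, 0, 0, 0, 160], [0, 0, -0.8, 0, 0, 0, 140], [0.5, -0.5, -0.5, 0, 0, 0, 100], [0.6, -0.6, 0, 0, 0, 0, 100], [0.6, -0.6, 0, 0, 0, 0, 100]],
])

```text
time_s: 31.6
eef_pos: [0.5034, 0.2211, 0.3259]
eef_rot: [0.001, 0.709, 0.706, 0.001]
wrist_force: [-0.9, 1.0, -0.2]
opening: 0.613
```

Emit:
drive_tool([
  [[0.5, -0.3, 0, 0, 0, 0, 100], [0, 0, 0, 0, 0, 0, 100], [0, 0, 0, 0, 0, 0, 100]],
])

```text
time_s: 31.9
eef_pos: [0.4888, 0.246, 0.3246]
eef_rot: [0.0, 0.707, 0.707, 0.0]
wrist_force: [0.7, 0.1, -0.2]
opening: 0.609
```

```bash
cat > lid.py <<'E'
from h import *
import sys
c=cam('wrist',sys.argv[1]); P=pts(c); Z=P[...,2]; o,R=st(); print(o['opening'],o['wrist_force'].round(2))
def rect(n,m,z):
    m=cv2.morphologyEx(m.astype(np.uint8),cv2.MORPH_OPEN,np.ones((3,3))); q=max(cv2.findContours(m,0,2)[0],key=cv2.contourArea)[:,0]
    w=np.array([ray(c,*p,z)[:2] for p in q]); r=cv2.minAreaRect((w*1000).astype(np.float32)); print(n,np.round(r[0],1),np.round(r[1],1),round(r[2],2),'px',q.mean(0).round(),'z',np.median(Z[m>0]).round(4))
n=(P[...,1]>.25)&(abs(P[...,0]-.49)<.1)&(P[...,1]<.46)
rect('plate',n&(Z>.009)&(Z<.05),.016); rect('bar',n&(Z>.030)&(Z<.05),.038)
rel([.4836,.35,.036])
E
python3 lid.py w15.png
```

```text
0.6035181531099296 [-0.15 -0.09  0.38]
plate [484.6 341.2] [91.4 95.3] 1.62 px [269.  76.] z 0.0165
bar [484.3 351.2] [13.9 49.6] 1.62 px [274.  49.] z 0.0382
pinch [0.4894 0.2453 0.1698] tooly yaw -0.13 tilt z [ 9.e-04 -3.e-04 -1.e+00] shift units [ 2.093 -0.124  2.675]
```

View pics/w15.png

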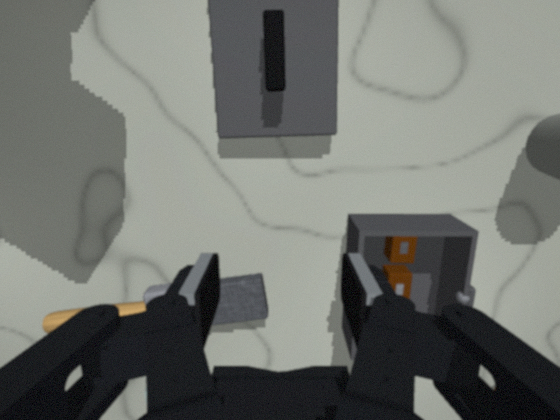

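The lid bar is at (274,49), square to the box within 2°, and two of the blocks show in the box. I go to the lid.

Emit:
drive_tool([
  [[0, 0, 0, 0, 0, -0.22, 136], [0.6, -0.01, 0, 0, 0, 0, 136], [0.6, -0.01, 0, 0, 0, 0, 136], [0.6, -0.01, 0.4, 0, 0, 0, 136], [0.32, -0.01, 0.6, 0, 0, 0, 136], [0, 0, 0.6, 0, 0, 0, 136], [0, 0, 0, 0, 0, 0, 136], [0, 0, 0, 0, 0, 0, 136]],
])

```text
time_s: 32.75
eef_pos: [0.4848, 0.3506, 0.244]
eef_rot: [-0.0, 0.698, 0.716, -0.001]
wrist_force: [0.1, 1.2, 0.8]
opening: 0.464
```

```bash
python3 lid.py w16.png
```

```text
0.4664446049429783 [ 0.47 -0.34  0.01]
plate [484.3 351.9] [ 91.3 115.2] 1.59 px [281. 233.] z 0.0165
bar [484.3 353. ] [13.6 50.7] 1.07 px [285. 223.] z 0.0382
pinch [0.4854 0.3509 0.0906] tooly yaw 1.52 tilt z [ 1.2e-03  4.0e-04 -1.0e+00] shift units [-0.017 -0.038  1.092]
```

Emit:
drive_tool([
  [[0.02, -0.02, 0.4, 0, 0, 0, 136], [0, 0, 0.4, 0, 0, 0, 136], [0, 0, 0.24, 0, 0, 0, 136], [0, 0, 0, 0, 0, 0, 136], [0, 0, 0, 0, 0, 0, 255], [0, 0, 0, 0, 0, 0, 255], [0, 0, 0, 0, 0, 0, 255], [0, 0, 0, 0, 0, 0, 255], [0, 0, 0, 0, 0, 0, 255], [0, 0, 0, 0, 0, 0, 255]],
])

```text
time_s: 33.8
eef_pos: [0.4839, 0.3528, 0.194]
eef_rot: [0.001, 0.697, 0.717, 0.001]
wrist_force: [-0.2, -1.2, 6.1]
opening: 0.146
```

Emit:
drive_tool([
  [[0, 0, -0.2, 0, 0, 0, 255], [0, 0, -0.4, 0, 0, 0, 255], [0, 0, -0.6, 0, 0, 0, 255], [0, 0, -0.6, 0, 0, 0, 255], [0, 0, -0.6, 0, 0, 0, 255], [0, 0, 0, 0, 0, 0.2, 255], [0, 0, 0, 0, 0, 0, 255]],
])

```text
time_s: 34.5
eef_pos: [0.4829, 0.3525, 0.3131]
eef_rot: [0.0, 0.707, 0.707, 0.001]
wrist_force: [-0.9, 0.3, -1.7]
opening: 0.147
```

```bash
cat > lidhand.py <<'E'
from h import *
import sys
c=cam('wrist',sys.argv[1]); P=pts(c); o,R=st(); T=(P-o['eef_pos'])@R-[0,0,ctrl.pinch_z]; print('open',o['opening'],o['wrist_force'].round(2))
n=(abs(T[...,1])<.07)&(abs(T[...,0])<.08)
m=n&(T[...,2]>.012)&(T[...,2]<.035)
col=cv2.cvtColor(c['pixels'],cv2.COLOR_RGB2HSV); m&=(col[...,2]>60)
m=cv2.morphologyEx(m.astype(np.uint8),cv2.MORPH_OPEN,np.ones((5,5)))
q=T[m>0]; print('plate: x',np.percentile(q[:,0],[.5,99.5]).round(4),'z med',np.median(q[:,2]).round(4))
# far edge & both side edges
far=q[q[:,0]>.02]; zs=np.polyfit(far[:,0],far[:,2],1); zy=np.polyfit(far[:,1],far[:,2],1); print('tilt about y deg',np.degrees(zs[0]).round(2),'about x',np.degrees(zy[0]).round(2))
v,u=np.nonzero(m)
L=[];F=[]
for k in range(420):
    r=np.nonzero(m[k])[0]
    if len(r)>60 and T[k,r[len(r)//2],0]>.025: L.append([T[k,r[0],0],T[k,r[0],1],T[k,r[-1],1]])
L=np.array(L)
if len(L)>3: print('side y at rows',L[::max(1,len(L)//4)].round(4).tolist(),'slopes deg',np.degrees(np.polyfit(L[:,0],L[:,1],1)[0]).round(2),np.degrees(np.polyfit(L[:,0],L[:,2],1)[0]).round(2))
for k in range(0,560,20):
    r=np.nonzero(m[:,k])[0]
    if len(r)>5: F.append(T[r[0],k,:2])
F=np.array(F); F=F[F[:,0]>.04]; print('front edge',F[:,0].round(4),'slope deg',np.degrees(np.polyfit(F[:,1],F[:,0],1)[0]).round(2))
rel([.5886,.1705,.1])
E
python3 lidhand.py w17.png
```

```text
open 0.14753727482890105 [-0.21  0.34 -0.85]
plate: x [-0.0526  0.057 ] z med 0.0216
tilt about y deg 0.36 about x -0.03
side y at rows [[0.0571, -0.0423, 0.0435], [0.0495, -0.0452, 0.0457], [0.0412, -0.0462, 0.045], [0.0332, -0.0457, 0.0433], [0.025, -0.0451, 0.0452]] slopes deg 0.61 -0.1
front edge [0.0571 0.0572 0.0571 0.057  0.057  0.057  0.0571 0.0571 0.0571 0.0569
 0.057 ] slope deg -0.07
pinch [0.4823 0.3522 0.157 ] tooly yaw 0.01 tilt z [-1.e-03 -4.e-04 -1.e+00] shift units [-3.634  2.126  1.139]
```

View pics/w17.png

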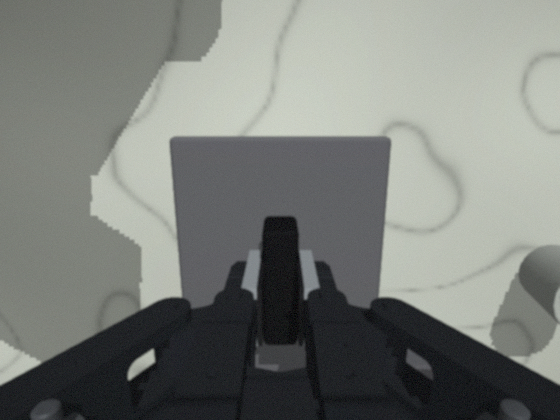

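The lid is held level and square. Its front edge is 57 mm ahead of the pinch, so its centre is 1 mm behind. I carry it over the box.

Emit:
drive_tool([
  [[-0.5, 0.3, 0, 0, 0, 0, 255], [-0.5, 0.3, 0, 0, 0, 0, 255], [-0.5, 0.3, 0, 0, 0, 0, 255], [-0.5, 0.3, 0, 0, 0, 0, 255], [-0.5, 0.3, 0, 0, 0, 0, 255], [-0.5, 0.3, 0, 0, 0, 0, 255], [-0.6, 0.32, 0, 0, 0, 0, 255], [0, 0, 0.5, 0, 0, 0, 255], [0, 0, 0.4, 0, 0, 0, 255], [0, 0, 0, 0, 0, 0, 255]],
])

```text
time_s: 35.55
eef_pos: [0.5867, 0.1717, 0.2618]
eef_rot: [-0.003, 0.707, 0.707, -0.004]
wrist_force: [-0.9, -0.2, -2.0]
opening: 0.149
```

```bash
python3 lidhand.py w18.png
python3 - <<'E'
from h import *
rel([.5886,.1715,.084])
c=cam('scene'); P=pts(c); hsv=cv2.cvtColor(c['pixels'],cv2.COLOR_RGB2HSV)
am=((hsv[...,0]<22)&(hsv[...,1]>90)&(abs(P[...,0]-.588)<.06)&(abs(P[...,1]-.17)<.07)).astype(np.uint8)
k,l,s,ce=cv2.connectedComponentsWithStats(am)
for i in range(1,k):
    if s[i,4]>3: print(s[i],P[l==i].mean(0).round(3))
E
```

```text
open 0.14739114096965414 [ 0.53  0.73 -1.25]
plate: x [-0.0537  0.0562] z med 0.0251
tilt about y deg 0.44 about x 0.28
side y at rows [[0.0562, -0.0444, 0.0416], [0.049, -0.0476, 0.043], [0.0413, -0.0481, 0.0427], [0.0336, -0.0478, 0.0431], [0.0255, -0.0481, 0.0433]] slopes deg 0.86 -0.79
front edge [0.0562 0.0562 0.0562 0.0562 0.0562 0.0562 0.0562 0.0562 0.0562 0.0563
 0.0562] slope deg 0.02
pinch [0.5865 0.172  0.1092] tooly yaw -0.0 tilt z [-6.9e-03 -6.0e-04 -1.0e+00] shift units [-0.031  0.044  0.185]
pinch [0.5865 0.172  0.1092] tooly yaw -0.0 tilt z [-6.9e-03 -6.0e-04 -1.0e+00] shift units [-0.011  0.046  0.505]
[362 216   4   3   7] [0.584 0.133 0.029]
[365 219   5   6  17] [0.597 0.136 0.023]
```

The arm was still settling, and the lid may have slipped a little. I settle and measure again.

Emit:
drive_tool([
  [[0, 0, 0, 0, 0, 0, 255], [0, 0, 0, 0, 0, 0, 255], [0, 0, 0, 0, 0, 0, 255]],
])

```text
time_s: 35.95
eef_pos: [0.5893, 0.1727, 0.2683]
eef_rot: [0.001, 0.707, 0.707, 0.001]
wrist_force: [0.4, 0.2, 0.0]
opening: 0.148
```

```bash
python3 lidhand.py w19.png
python3 - <<'E'
from h import *
rel([.5886,.1715,.084])
E
```

```text
open 0.14710793685785178 [ 0.44 -0.3  -1.89]
plate: x [-0.0531  0.0567] z med 0.0228
tilt about y deg 0.46 about x 0.08
side y at rows [[0.0567, -0.0451, 0.0431], [0.0489, -0.0465, 0.0449], [0.0407, -0.0472, 0.0445], [0.033, -0.0461, 0.0443]] slopes deg 1.07 0.0
front edge [0.0567 0.0567 0.0567 0.0567 0.0563 0.0567 0.0568 0.0567 0.0568 0.0567
 0.0568] slope deg 0.06
pinch [0.5894 0.1727 0.1134] tooly yaw 0.02 tilt z [ 1.5e-03  1.0e-04 -1.0e+00] shift units [-0.044 -0.017  0.268]
pinch [0.5894 0.1727 0.1134] tooly yaw 0.02 tilt z [ 1.5e-03  1.0e-04 -1.0e+00] shift units [-0.024 -0.017  0.588]
```

Emit:
drive_tool([
  [[-0.02, -0.01, 0.1, 0, 0, 0, 255], [0, 0, 0.12, 0, 0, 0, 255], [0, 0, 0.12, 0, 0, 0, 255], [0, 0, 0.12, 0, 0, 0, 255], [0, 0, 0.12, 0, 0, 0, 255], [0, 0, 0, 0, 0, 0, 255], [0, 0, 0, 0, 0, 0, 255]],
])

```text
time_s: 36.7
eef_pos: [0.5885, 0.1714, 0.2379]
eef_rot: [-0.0, 0.707, 0.707, -0.0]
wrist_force: [-0.5, -0.0, -1.2]
opening: 0.147
```

```bash
python3 lidhand.py w20.png
```

```text
open 0.14557398206606775 [ 0.22  0.93 -1.88]
plate: x [-0.0532  0.0566] z med 0.0232
tilt about y deg 0.44 about x 0.1
side y at rows [[0.0566, -0.0453, 0.0431], [0.049, -0.0464, 0.0442], [0.0405, -0.0476, 0.0444], [0.0328, -0.0464, 0.0447]] slopes deg 0.18 -0.24
front edge [0.0566 0.0566 0.0565 0.0566 0.0566 0.0566 0.0566 0.0566 0.0566 0.0567
 0.0566] slope deg 0.05
pinch [0.5885 0.1715 0.0835] tooly yaw 0.0 tilt z [-2.e-04  0.e+00 -1.e+00] shift units [-0.019  0.002 -0.33 ]
```

Emit:
drive_tool([
  [[0, 0.01, 0.04, 0, 0, 0, 255], [0, 0, 0.04, 0, 0, 0, 255], [0, 0, 0, 0, 0, 0, 255], [0, 0, 0, 0, 0, 0, 255]],
])

```text
time_s: 37.15
eef_pos: [0.5897, 0.1714, 0.2348]
eef_rot: [0.001, 0.707, 0.707, 0.001]
wrist_force: [3.1, -0.2, 0.2]
opening: 0.149
```

Emit:
drive_tool([
  [[0, 0, 0.03, 0, 0, 0, 255], [0, 0, 0.03, 0, 0, 0, 255], [0, 0, 0, 0, 0, 0, 255], [0, 0, 0, 0, 0, 0, 255]],
])

```text
time_s: 37.55
eef_pos: [0.5893, 0.1714, 0.2311]
eef_rot: [0.0, 0.707, 0.707, 0.001]
wrist_force: [5.2, -0.2, -1.0]
opening: 0.15
```

Emit:
drive_tool([
  [[0, 0.02, 0, 0, 0, 0, 255], [0, 0, 0, 0, 0, 0, 255], [0, 0, 0, 0, 0, 0, 255]],
])

```text
time_s: 37.85
eef_pos: [0.5898, 0.1715, 0.2309]
eef_rot: [-0.0, 0.707, 0.707, -0.0]
wrist_force: [2.6, -0.3, -1.2]
opening: 0.147
```

```bash
python3 lidhand.py w21.png
```

```text
open 0.14863386906536208 [2.56 0.   0.1 ]
plate: x [-0.053   0.0566] z med 0.023
tilt about y deg 0.44 about x -0.02
side y at rows [[0.0566, -0.0453, 0.0432], [0.0494, -0.0464, 0.0443], [0.0416, -0.047, 0.0451], [0.0338, -0.0467, 0.0445], [0.026, -0.0467, 0.0442]] slopes deg 0.22 -0.32
front edge [0.0566 0.0566 0.0566 0.0567 0.0551 0.0567 0.0566 0.0566 0.0566 0.0567
 0.0566] slope deg 0.12
pinch [0.5897 0.1715 0.0762] tooly yaw 0.0 tilt z [-5.e-04  0.e+00 -1.e+00] shift units [-0.019 -0.023 -0.476]
```

Emit:
drive_tool([
  [[0, 0.01, 0.02, 0, 0, 0, 255], [0, 0, 0.02, 0, 0, 0, 255], [0, 0, 0, 0, 0, 0, 255]],
])

```text
time_s: 38.2
eef_pos: [0.5909, 0.1715, 0.2305]
eef_rot: [0.0, 0.707, 0.707, 0.0]
wrist_force: [-0.4, -1.0, 8.2]
opening: 0.146
```

Emit:
drive_tool([
  [[0, 0, 0.03, 0, 0, 0, 255], [0, 0, 0.03, 0, 0, 0, 255], [0, 0, 0, 0, 0, 0, 255]],
])

```text
time_s: 38.5
eef_pos: [0.5917, 0.1715, 0.2301]
eef_rot: [0.001, 0.707, 0.707, 0.001]
wrist_force: [-3.2, -0.9, 22.1]
opening: 0.146
```

Emit:
drive_tool([
  [[0, 0, -0.06, 0, 0, 0, 255], [0, 0, 0, 0, 0, 0, 160], [0, 0, 0, 0, 0, 0, 160], [0, 0, 0, 0, 0, 0, 160], [0, 0, -0.3, 0, 0, 0, 160], [0, 0, -0.4, 0, 0, 0, 160], [-0.5, 0, -0.6, 0, 0, 0, 160], [-0.5, 0, -0.4, 0, 0, 0, 160], [0, 0, 0, 0, 0, 0, 160], [0, 0, 0, 0, 0, 0, 160]],
])

```text
time_s: 39.5
eef_pos: [0.5906, 0.1212, 0.3151]
eef_rot: [0.0, 0.708, 0.707, 0.001]
wrist_force: [0.3, 1.3, -0.3]
opening: 0.374
```

```bash
cat > lidbox.py <<'E'
from h import *
import sys
c=cam('wrist',sys.argv[1]); P=pts(c); Z=P[...,2]; o,R=st(); print('open',o['opening'],o['wrist_force'].round(2))
n=(abs(P[...,0]-.589)<.07)&(abs(P[...,1]-.17)<.08)
pl=n&(Z>.045)&(Z<.066); br=n&(Z>.068)&(Z<.085)
for nm,m in (('plate',pl),('bar',br)):
    m=cv2.erode(cv2.morphologyEx(m.astype(np.uint8),cv2.MORPH_OPEN,np.ones((3,3))),np.ones((1,1)))
    if m.sum()<20: print(nm,'none'); continue
    z=np.median(Z[m>0]); q=max(cv2.findContours(m,0,2)[0],key=cv2.contourArea)[:,0]; w=np.array([ray(c,*p,z)[:2] for p in q]); r=cv2.minAreaRect((w*1000).astype(np.float32)); X=P[m>0]
    A=np.c_[X[:,:2]-X[:,:2].mean(0),np.ones(len(X))]; s=np.linalg.lstsq(A,X[:,2],rcond=None)[0]
    print(nm,'z',z.round(4),'c',np.round(r[0],1),np.round(r[1],1),round(r[2],2),'tilt x,y deg',np.degrees(s[:2]).round(2))
g=n.copy(); b=(~n)&(abs(P[...,0]-.589)<.12)&(abs(P[...,1]-.17)<.12)&(abs(Z)<.01); print('bench z',np.median(Z[b]).round(4))
rel([.589,.1705,.1])
E
python3 lidbox.py w22.png
```

```text
open 0.3722214701000893 [-0.12 -0.33  0.07]
plate z 0.0539 c [589.9 170.5] [ 95.4 114.6] 0.62 tilt x,y deg [-0.25  1.31]
bar z 0.0756 c [590.1 169.7] [48.8 13.7] 89.95 tilt x,y deg [0.23 1.34]
bench z 0.0004
pinch [0.5901 0.1217 0.1593] tooly yaw -0.03 tilt z [-7.e-04  4.e-04 -1.e+00] shift units [ 0.975 -0.021  1.187]
```

View pics/w22.png

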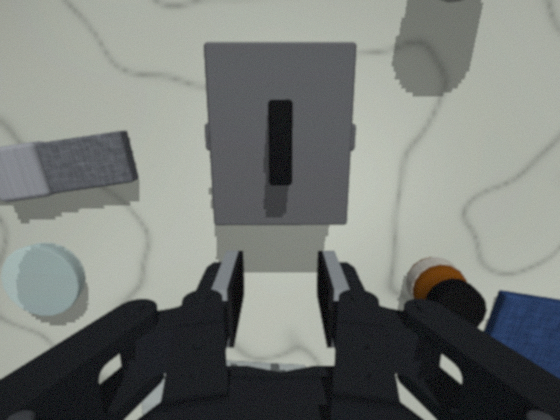

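The lid sits on the box at (280,135), bar at (280,142), close to home but about 2 mm high and tilted 1.3° with the +y end up. I press on the bar with closed fingers.

Emit:
drive_tool([
  [[0, 0, 0, 0, 0, 0, 255], [0.5, 0, 0, 0, 0, 0, 255], [0.52, 0, 0.3, 0, 0, 0, 255], [0, 0, 0.5, 0, 0, 0, 255], [0, 0, 0.35, 0, 0, 0, 255], [0, 0, 0, 0, 0, 0, 255], [0, 0, 0, 0, 0, 0, 255]],
])

```text
time_s: 40.25
eef_pos: [0.5901, 0.173, 0.2559]
eef_rot: [-0.001, 0.707, 0.707, -0.001]
wrist_force: [1.3, -0.0, -0.2]
opening: 0.005
```

Emit:
drive_tool([
  [[0, 0, 0.05, 0, 0, 0, 255], [0, 0, 0.05, 0, 0, 0, 255], [0, 0, 0.03, 0, 0, 0, 255], [0, 0, 0, 0, 0, 0, 255]],
])

```text
time_s: 40.65
eef_pos: [0.5905, 0.1723, 0.2504]
eef_rot: [0.0, 0.707, 0.707, 0.0]
wrist_force: [0.6, 0.2, -0.7]
opening: 0.001
```

Emit:
drive_tool([
  [[0, 0, 0.04, 0, 0, 0, 255], [0, 0, 0.02, 0, 0, 0, 255], [0, 0, 0, 0, 0, 0, 255]],
])

```text
time_s: 40.95
eef_pos: [0.5909, 0.1726, 0.2481]
eef_rot: [0.0, 0.707, 0.707, 0.001]
wrist_force: [-0.7, 0.6, 5.2]
opening: 0.005
```

Emit:
drive_tool([
  [[0, 0, 0.02, 0, 0, 0, 255], [0, 0, 0.02, 0, 0, 0, 255], [0, 0, 0, 0, 0, 0, 255]],
])

```text
time_s: 41.25
eef_pos: [0.5915, 0.1727, 0.2478]
eef_rot: [0.001, 0.707, 0.707, 0.001]
wrist_force: [-2.8, 0.4, 14.0]
opening: -0.001
```

Emit:
drive_tool([
  [[0, 0, 0.03, 0, 0, 0, 255], [0, 0, 0.02, 0, 0, 0, 255], [0, 0, 0, 0, 0, 0, 255]],
])

```text
time_s: 41.55
eef_pos: [0.5916, 0.1728, 0.2475]
eef_rot: [0.001, 0.707, 0.707, 0.001]
wrist_force: [-10.5, -1.0, 28.6]
opening: -0.004
```

Emit:
drive_tool([
  [[0, 0, 0.02, 0, 0, 0, 255], [0, 0, 0, 0, 0, 0, 255]],
])

```text
time_s: 41.75
eef_pos: [0.5917, 0.1728, 0.2474]
eef_rot: [0.001, 0.707, 0.707, 0.001]
wrist_force: [-13.6, -1.5, 35.0]
opening: -0.001
```

35 N now moves it hardly at all, with the tip at 74.4 mm against 74 mm for home. I back off and measure the same way with the box rim and bench as references.

Emit:
drive_tool([
  [[0, 0, -0.2, 0, 0, 0, 255], [0, 0, -0.5, 0, 0, 0, 255], [-0.5, 0, -0.6, 0, 0, 0, 255], [-0.5, 0, -0.4, 0, 0, 0, 255], [0, 0, 0, 0, 0, 0, 255], [0, 0, 0, 0, 0, 0, 255], [0, 0, 0, 0, 0, 0, 255]],
])

```text
time_s: 42.45
eef_pos: [0.5899, 0.123, 0.3252]
eef_rot: [-0.001, 0.707, 0.707, -0.001]
wrist_force: [0.8, 0.1, -0.1]
opening: -0.002
```

```bash
cat >> lidbox.py <<'E'
for nm,mm in (('benchfit',b),):
    X=P[mm]; A=np.c_[X[:,:2]-X[:,:2].mean(0),np.ones(len(X))]; s=np.linalg.lstsq(A,X[:,2],rcond=None)[0]; print(nm,'tilt',np.degrees(s[:2]).round(2),s[2].round(4))
pm=cv2.erode(pl.astype(np.uint8),np.ones((7,7)))>0
for y in (.125,.14,.2,.215):
  for x in (.56,.62):
    k=pm&(abs(P[...,1]-y)<.006)&(abs(P[...,0]-x)<.012)
    if k.sum(): print('plate z at',x,y,np.median(Z[k]).round(4),k.sum())
t=cam('top'); Q=pts(t); k=(abs(Q[...,0]-.589)<.035)&(abs(Q[...,1]-.17)<.045)
zz=Q[...,2][k&(Q[...,2]<.064)]; print('top plate z',np.median(zz).round(4),len(zz)); k2=(abs(Q[...,0]-.484)<.2)&(abs(Q[...,1]-.35)<.04)&(abs(Q[...,2])<.01); print('top bench z',np.median(Q[...,2][k2]).round(4))
E
python3 lidbox.py w23.png
```

```text
open -0.000682032117104784 [-0.68 -0.33  0.01]
plate z 0.0532 c [590.1 170.1] [ 95.8 114.6] 0.01 tilt x,y deg [0.01 0.71]
bar z 0.075 c [589.9 170. ] [13.8 48.9] 0.07 tilt x,y deg [0.58 0.69]
bench z 0.0004
pinch [0.5895 0.1231 0.1704] tooly yaw 0.03 tilt z [-2.7e-03  2.0e-04 -1.0e+00] shift units [ 0.947 -0.005  1.408]
benchfit tilt [-0.02 -0.02] 0.0004
plate z at 0.56 0.125 0.0525 484
plate z at 0.62 0.125 0.0526 470
plate z at 0.56 0.14 0.0528 487
plate z at 0.62 0.14 0.0527 544
plate z at 0.56 0.2 0.0536 633
plate z at 0.62 0.2 0.0535 633
plate z at 0.56 0.215 0.0537 501
plate z at 0.62 0.215 0.0537 674
top plate z 0.0531 189
top bench z 0.0007
```

The lid is down to within about 1 mm, with the +y end about 1.4 mm higher than the -y end. I press once more on the +y end of the bar.

Emit:
drive_tool([
  [[0.6, 0, 0.2, 0, 0, 0, 255], [0.64, 0, 0.5, 0, 0, 0, 255], [0, 0, 0.4, 0, 0, 0, 255], [0, 0, 0.35, 0, 0, 0, 255], [0, 0, 0, 0, 0, 0, 255], [0, 0, 0, 0, 0, 0, 255]],
])

```text
time_s: 43.15
eef_pos: [0.5902, 0.1849, 0.2535]
eef_rot: [-0.001, 0.707, 0.707, -0.001]
wrist_force: [-0.1, 0.9, 0.5]
opening: -0.001
```

Emit:
drive_tool([
  [[0, 0, 0.04, 0, 0, 0, 255], [0, 0, 0.04, 0, 0, 0, 255], [0, 0, 0, 0, 0, 0, 255], [0, 0, 0, 0, 0, 0, 255]],
])

```text
time_s: 43.55
eef_pos: [0.5906, 0.1843, 0.2507]
eef_rot: [0.0, 0.707, 0.707, 0.0]
wrist_force: [-0.0, 0.2, -0.6]
opening: 0.002
```

Emit:
drive_tool([
  [[0, 0, 0.04, 0, 0, 0, 255], [0, 0, 0.04, 0, 0, 0, 255], [0, 0, 0, 0, 0, 0, 255]],
])

```text
time_s: 43.85
eef_pos: [0.5912, 0.1848, 0.2479]
eef_rot: [0.001, 0.707, 0.707, 0.001]
wrist_force: [-1.0, 1.2, 8.0]
opening: -0.001
```

Emit:
drive_tool([
  [[0, 0, 0.03, 0, 0, 0, 255], [0, 0, 0.02, 0, 0, 0, 255], [0, 0, 0, 0, 0, 0, 255]],
])

```text
time_s: 44.15
eef_pos: [0.5916, 0.1848, 0.2477]
eef_rot: [0.001, 0.707, 0.707, 0.002]
wrist_force: [-6.7, -0.8, 21.8]
opening: -0.0
```

Emit:
drive_tool([
  [[0, 0, 0.03, 0, 0, 0, 255], [0, 0, 0.01, 0, 0, 0, 255], [0, 0, 0, 0, 0, 0, 255], [0, 0, -0.2, 0, 0, 0, 255], [0, 0, -0.5, 0, 0, 0, 255], [-0.6, 0, -0.6, 0, 0, 0, 255], [-0.6, 0, -0.4, 0, 0, 0, 255], [0, 0, 0, 0, 0, 0, 255], [0, 0, 0, 0, 0, 0, 255], [0, 0, 0, 0, 0, 0, 255]],
])

```text
time_s: 45.15
eef_pos: [0.59, 0.125, 0.3254]
eef_rot: [-0.001, 0.707, 0.707, -0.001]
wrist_force: [0.5, 0.1, 1.2]
opening: -0.001
```

```bash
python3 lidbox.py w24.png
```

```text
open 0.0005875174213594327 [-0.49  0.31 -0.75]
plate z 0.0532 c [590.1 170.4] [ 95.7 114.5] 0.01 tilt x,y deg [0.   0.43]
bar z 0.075 c [590.1 169.9] [48.7 13.6] 89.69 tilt x,y deg [-0.32  0.31]
bench z 0.0004
pinch [0.5895 0.1253 0.1705] tooly yaw 0.04 tilt z [-2.5e-03  3.0e-04 -1.0e+00] shift units [ 0.904 -0.007  1.411]
benchfit tilt [-0.02 -0.02] 0.0004
plate z at 0.56 0.125 0.0529 491
plate z at 0.62 0.125 0.0528 395
plate z at 0.56 0.14 0.0529 477
plate z at 0.62 0.14 0.0529 498
plate z at 0.56 0.2 0.0534 670
plate z at 0.62 0.2 0.0534 570
plate z at 0.56 0.215 0.0535 615
plate z at 0.62 0.215 0.0535 621
top plate z 0.0528 183
top bench z 0.0004
```

The lid is level within 0.4°, the same bias seen when it was held level in the hand, and its height is within 1 mm of home. Now I check the rod and the bystanders. One of rod or lid may get knocked, so I raise the arm first.

Emit:
drive_tool([
  [[-0.5, -0.5, -0.5, 0, 0, 0, 0], [-0.5, -0.5, -0.5, 0, 0, 0, 0], [-0.5, -0.5, -0.3, 0, 0, 0, 0], [-0.5, -0.5, 0, 0, 0, 0, 0], [-0.5, -0.5, 0, 0, 0, 0, 0], [-0.5, -0.5, 0, 0, 0, 0, 0], [-0.3, -0.3, 0, 0, 0, 0, 0], [0, 0, 0, 0, 0, 0, 0], [0, 0, 0, 0, 0, 0, 0]],
])

```text
time_s: 46.15
eef_pos: [0.4257, -0.0402, 0.3915]
eef_rot: [-0.0, 0.707, 0.707, 0.0]
wrist_force: [0.8, -0.3, -0.2]
opening: 1.003
```

```bash
cat > fin.py <<'E'
from h import *
c=cam('top','tf.png'); a=dict(np.load('top0.npz')); P=pts(c); hsv=cv2.cvtColor(c['pixels'],cv2.COLOR_RGB2HSV); Z=P[...,2]
w=(hsv[...,0]<25)&(hsv[...,1]>80)&(hsv[...,2]>40)&(abs(P[...,1]+.3)<.16)&(abs(P[...,0]-.5)<.12)
q=max(cv2.findContours(w.astype(np.uint8),0,2)[0],key=cv2.contourArea); x=np.array([ray(c,*p[0],.021)[:2] for p in q])*1000; r=cv2.minAreaRect(x.astype(np.float32)); print('rod',np.round(r[0],1),np.round(r[1],1),round(r[2],1))
d=np.median(abs(c['depth']-a['depth'])) ; D=(abs(c['pixels'].astype(int)-a['pixels']).sum(2)>90).astype(np.uint8); D=cv2.morphologyEx(D,cv2.MORPH_OPEN,np.ones((3,3)))
k,l,s,ce=cv2.connectedComponentsWithStats(D)
for i in range(1,k): 
    if s[i,4]>25: print('changed',s[i])
k=(abs(P[...,0]-.59)<.035)&(abs(P[...,1]-.17)<.045)&(Z<.064); print('lid plate',np.median(Z[k]).round(4),k.sum())
print(ctrl.get_obs()['eef_pos'].round(3),ctrl.get_obs()['time_s'])
E
python3 fin.py
```

```text
rod [ 510.3 -298.8] [161.1  38.7] 83.2
changed [240 178   4  28 107]
changed [196 184  17   5  79]
changed [ 131  205   43   31 1256]
changed [ 213  206   91   94 2873]
changed [322 209  53  16 427]
changed [382 213   5  11  40]
changed [  235   232   325   188 28324]
changed [280 242  11  14  93]
changed [266 257  21  36 308]
changed [204 295   7  16  86]
changed [  85  323  145   97 8604]
changed [ 229  356   47   64 2165]
changed [350 407  46  13 372]
lid plate 0.0535 541
[ 0.426 -0.04   0.392] 46.2
```

The rod is still lengthwise on its mat: mid (0.510,-0.299) at 83.2°, mat centre (0.507,-0.297) at 83.8°. The lid height still reads about 0.7 mm above nominal, so I give one last centred press and then check it from another viewpoint.

Emit:
drive_tool([
  [[0.6, 0.45, 0, 0, 0, 0, 255], [0.6, 0.45, 0, 0, 0, 0, 255], [0.6, 0.45, 0, 0, 0, 0, 255], [0.6, 0.45, 0, 0, 0, 0, 255], [0.6, 0.45, 0, 0, 0, 0, 255], [0.6, 0.5, 0, 0, 0, 0, 255], [0.6, 0.52, 0, 0, 0, 0, 255], [0, 0, 0, 0, 0, 0, 255], [0, 0, 0, 0, 0, 0, 255]],
])

```text
time_s: 47.1
eef_pos: [0.5892, 0.1714, 0.3902]
eef_rot: [-0.001, 0.706, 0.708, -0.001]
wrist_force: [-0.2, -1.2, 0.1]
opening: 0.002
```

```bash
python3 lidbox.py w25.png
```

```text
open 0.00017859211393913164 [-0.28 -0.14  0.31]
plate z 0.0532 c [590.2 170.2] [ 96.3 114.5] 0.21 tilt x,y deg [-0.06  0.45]
bar z 0.075 c [590.1 170.4] [50.  13.9] 89.99 tilt x,y deg [ 0.77 -0.08]
bench z 0.0004
pinch [0.5885 0.1704 0.2358] tooly yaw 0.11 tilt z [-2.e-03 -3.e-04 -1.e+00] shift units [2.000e-03 1.600e-02 2.717e+00]
benchfit tilt [ 0. -0.] 0.0005
plate z at 0.56 0.125 0.0528 275
plate z at 0.62 0.125 0.0529 216
plate z at 0.56 0.14 0.053 270
plate z at 0.62 0.14 0.0529 344
plate z at 0.56 0.2 0.0534 294
plate z at 0.62 0.2 0.0535 329
plate z at 0.56 0.215 0.0536 278
plate z at 0.62 0.215 0.0534 317
top plate z 0.0532 259
top bench z 0.0008
```

Both viewpoints agree on a small residual tilt, with the +y end about 1 mm up. I press gently on the plate itself at its +y end, then in the centre.

Emit:
drive_tool([
  [[0.5, 0.02, 0.4, 0, 0, 0, 255], [0.37, 0, 0.6, 0, 0, 0, 255], [0, 0, 0.6, 0, 0, 0, 255], [0, 0, 0.6, 0, 0, 0, 255], [0, 0, 0.5, 0, 0, 0, 255], [0, 0, 0.4, 0, 0, 0, 255], [0, 0, 0, 0, 0, 0, 255], [0, 0, 0, 0, 0, 0, 255]],
])

```text
time_s: 48.0
eef_pos: [0.5899, 0.2124, 0.2373]
eef_rot: [-0.0, 0.707, 0.707, -0.0]
wrist_force: [0.3, 0.3, 0.3]
opening: 0.003
```

Emit:
drive_tool([
  [[0, 0, 0.05, 0, 0, 0, 255], [0, 0, 0.05, 0, 0, 0, 255], [0, 0, 0, 0, 0, 0, 255], [0, 0, 0, 0, 0, 0, 255]],
])

```text
time_s: 48.4
eef_pos: [0.5901, 0.213, 0.2322]
eef_rot: [0.0, 0.707, 0.707, 0.0]
wrist_force: [0.5, 0.9, -0.1]
opening: 0.003
```

Contact should come at about TCP z 0.226.

Emit:
drive_tool([
  [[0, 0, 0.05, 0, 0, 0, 255], [0, 0, 0.05, 0, 0, 0, 255], [0, 0, 0.03, 0, 0, 0, 255], [0, 0, 0, 0, 0, 0, 255]],
])

```text
time_s: 48.8
eef_pos: [0.5901, 0.213, 0.2257]
eef_rot: [0.0, 0.707, 0.707, 0.0]
wrist_force: [-1.9, 0.0, 5.2]
opening: -0.001
```

Emit:
drive_tool([
  [[0, 0, 0.03, 0, 0, 0, 255], [0, 0, 0, 0, 0, 0, 255]],
])

```text
time_s: 49.0
eef_pos: [0.5903, 0.2131, 0.2256]
eef_rot: [0.0, 0.707, 0.707, 0.0]
wrist_force: [-5.2, -1.9, 14.4]
opening: 0.002
```

The plate end is stiff straight away at a tip height of 52.6 mm, so it rests on the rim. I press a little more and then make a final centre press.

Emit:
drive_tool([
  [[0, 0, 0.03, 0, 0, 0, 255], [0, 0, 0, 0, 0, 0, 255], [0, 0, -0.4, 0, 0, 0, 255], [0, 0, -0.5, 0, 0, 0, 255], [-0.45, 0, 0, 0, 0, 0, 255], [-0.43, 0, 0, 0, 0, 0, 255], [0, 0, 0.2, 0, 0, 0, 255], [0, 0, 0.1, 0, 0, 0, 255], [0, 0, 0, 0, 0, 0, 255], [0, 0, 0, 0, 0, 0, 255]],
])

```text
time_s: 50.0
eef_pos: [0.5897, 0.1697, 0.2515]
eef_rot: [-0.0, 0.707, 0.707, -0.0]
wrist_force: [-0.4, 0.2, -0.2]
opening: 0.002
```

Emit:
drive_tool([
  [[0, 0, 0.05, 0, 0, 0, 255], [0, 0, 0.04, 0, 0, 0, 255], [0, 0, 0.03, 0, 0, 0, 255], [0, 0, 0, 0, 0, 0, 255]],
])

```text
time_s: 50.4
eef_pos: [0.5908, 0.1692, 0.2479]
eef_rot: [0.001, 0.707, 0.707, 0.001]
wrist_force: [-1.0, -1.4, 7.7]
opening: 0.003
```

Emit:
drive_tool([
  [[0, 0, 0.04, 0, 0, 0, 255], [0, 0, 0.04, 0, 0, 0, 255], [0, 0, 0, 0, 0, 0, 255]],
])

```text
time_s: 50.7
eef_pos: [0.5912, 0.1693, 0.2474]
eef_rot: [0.001, 0.707, 0.707, 0.001]
wrist_force: [-11.4, -1.7, 31.2]
opening: 0.001
```

Emit:
drive_tool([
  [[0, 0, -0.2, 0, 0, 0, 255], [0, 0, -0.6, 0, 0, 0, 255], [-0.5, 0, -0.6, 0, 0, 0, 255], [-0.5, 0, -0.6, 0, 0, 0, 255], [0, 0, 0, 0, 0, 0, 255], [0, 0, 0, 0, 0, 0, 255], [0, 0, 0, 0, 0, 0, 255]],
])

```text
time_s: 51.4
eef_pos: [0.5894, 0.1194, 0.3408]
eef_rot: [-0.001, 0.707, 0.707, -0.001]
wrist_force: [-0.2, -0.2, -0.3]
opening: -0.003
```

```bash
python3 lidbox.py w26.png; python3 fin.py | grep -v changed
```

```text
open 0.0030046895200295013 [ 0.39 -0.14 -0.03]
plate z 0.0532 c [590.  170.2] [ 96.1 114.6] 0.02 tilt x,y deg [0.01 0.73]
bar z 0.075 c [589.9 170. ] [13.6 48.7] 0.64 tilt x,y deg [-0.23  0.64]
bench z 0.0004
pinch [0.5889 0.1196 0.1858] tooly yaw 0.03 tilt z [-2.8e-03  3.0e-04 -1.0e+00] shift units [1.017 0.007 1.717]
benchfit tilt [-0.02 -0.01] 0.0004
plate z at 0.56 0.125 0.0527 423
plate z at 0.62 0.125 0.0526 387
plate z at 0.56 0.14 0.0528 506
plate z at 0.62 0.14 0.0528 471
plate z at 0.56 0.2 0.0536 577
plate z at 0.62 0.2 0.0535 588
plate z at 0.56 0.215 0.0537 650
plate z at 0.62 0.215 0.0537 529
top plate z 0.0534 195
top bench z 0.0006
rod [ 509.  -298.7] [161.  37.] 84.0
lid plate 0.0533 186
[0.589 0.12  0.341] 51.55
```

```bash
python3 -c "
from bench import ctrl
print(ctrl.hand_in())"
```

```text
the job is handed in; nothing more can be done
None
```

I finished the job and handed it in at about 52 s. The one point I could not confirm exactly is whether the lid is fully home.

- **Blocks:** I pushed all three out with the rod, at about 9 N each, and measured them on the deck near rack y = 50 mm. I then put them in the box side by side. Later views showed the first two clearly, plus an amber patch where the third should be; nothing checked all three after the lid went on.
- **Rod:** It is back lengthwise on the smaller black mat. The last check put its middle about 3 mm from the mat's centre and its direction within about 0.5° of the mat's long axis.
- **Lid:** I pressed it in the middle with 31 to 35 N, and also on its +y end. Each press met a stiff stop, with the fingertips at 74.4 mm on the bar, where home is 74 mm. The cameras still read it about 1 mm high (53.2 mm against 52 mm nominal) and tilted 0.4 to 0.7°. That is within the 2 mm calibration, and below the 57 mm it would read if it were still proud.
- **Other things on the bench:** I did not check each one at the end. The before/after comparison of the top view was largely masked by the arm and its shadow. No low move went near any of them.

I used all 16 picture views by the time the lid was on, so the final checks were numbers only.

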